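# Feed the bottom wooden blank into the drying box

### The arm

A 6-joint arm with a two-finger parallel gripper is mounted at the origin on the work surface. World frame = base frame: x ahead of the robot, y to its left, z up, the work surface at z = 0. Lengths are in m, angles in rad, forces in N, time in s.
With the tool pointing down it reaches from about 0.425 to 1.125 m from the base axis. Payload 14.9 kg.
Tool frame: the origin (TCP) lies at the very end of the fingers, on their centre line; the grasp point (between the pads) lies tcp_to_grasp behind it (tcp_to_grasp is the distance from the TCP to the grasp point, in m); x points along the fingers, y is the direction in which the jaws open and shut, and the axes are right-handed (so a half turn about x gives the same grasp; the last joint's range is limited). The gripper opens to 91 mm and grips with 3 to 60 N. Pads are 32 mm wide; open, the fingers measure 118 mm over their backs; the gripper's body (76 mm by 178 mm) begins 60 mm behind the grasp point.
Start: joints at [-0.033, 0.379, 1.734, -0, 1.028, -0.033], TCP at [0.7, -0, 0.214] pointing down, gripper open.
Joint ranges: [-2.77, 2.77], [-0.74, 2.19], [0, 2.66], [-1.06, 4.2], [0.31, 2.87], [-3.08, 3.08]. Speed limits (rad/s): [1.89, 1.89, 2.39, 3.14, 3.14, 3.14].

### API

Orientations are given as a rotation vector (axis times angle).
In Python, from plant import sense, read_camera, get_calibration, finish_job, search_frame, trace, tcp_to_grasp gives the robot as it stands. The module is installed in compiled form; this text tells all that it offers.
- The arm moves only by the tool play_rows, never from a script. Its argument "plan" is a list of rows, each an object with "offset": the shift along the tool's x, y, z in units of 60 mm (1.0 is 60 mm), a list of three; "yaw": the turn about the tool's x in units of 8 degrees (1.0 is 8 degrees); "jaw": the opening in per cent of the stroke, from 0 (shut) to 100 (fully open). A call has 1 to 10 rows; each row is the pose to reach, as a shift and turn from the pose commanded when the call began, along the tool's axes at that moment; what a row does not reach only later rows make up. A row lasts 1/8 s, in which the tool goes at most 62.5 mm and 10.7 degrees, less where a joint would pass 70% of its speed; a pose out of reach is approached as far as the arm can. A call with a gripper value outside its range is refused whole. The fingers move at their own pace and stop on an object; "squeeze" is the grip in N (left out, the last holds). Time passes only in rows, so rows that repeat a pose let the fingers close. It gives the time, the measured TCP pose, the force and the opening at its end, in the units of the state.
- sense(): the state, without advancing time (a new reading comes with each control period).
- read_camera(name): name is "scene" or "side" or "wrist"; returns the picture (384x512x3 uint8, blue, green, red); there is no depth.
- get_calibration(name): a dict with "intrinsics" (3x3 intrinsics, pixels), "R" (3x3) and "t" (3): a world point X has camera coordinates R X + t; the wrist camera has in their place "hand_eye" (4x4, takes a point from camera to tool coordinates, whose origin is the TCP and whose axes are the tool frame's). Camera axes: x right, y down, z forward; pixel columns grow to the right and rows downward; lengths in m; the calibration is good to about 2 mm. A picture is of the moment at which its call begins: read the wrist's pose just before it. get_calibration takes no time and is no camera call.
- finish_job(): hands the job in, once; it reports no verdict.
Trained networks look in the newest picture that a camera, given by its name, has taken for a name from the list of things; names that differ only in an ending like _2 or _b are one class to them, and where a whole thing is asked for, a point or a joint stands for the part that bears it (a point fixed in the world has none). Each returns a list of dicts, best first, with "confidence" (0 to 1); they miss things now and then, are a little off and sometimes report something else, mostly with a low value. They report only what shows in the picture. A call takes as long as a camera call.
- search_frame(target, camera): "xy" ([column, row] in pixels, amid what is visible of it).
- trace(target, camera): "region" (384x512 bool, what is visible of it) and "xy" ([column, row] in pixels, amid what is visible of it).
The state is a dict: "time": time; "joints": joint angles; "dq": joint speeds; "joint_torque": joint torques, N m; "eef_pos": TCP position; "tool_rot": TCP orientation; "contact_force": force on the tool from outside, world axes, zero at the start; "moment": the same for the moment, N m; "width": opening from 0.0 (shut) to 1.0 (fully open).
Only numpy, scipy, OpenCV 4.12 (cv2) and the standard library are available. Lean on these libraries where they do the work, as an engineer would, in place of code of your own. Each camera call takes 0.05 s, during which the arm holds its last target. There are 200 camera calls.

### The job

Draw the bottom wooden blank straight out of the stack magazine, leaving the others in the magazine, and lay it on the narrow ledge of the drying box. Push it endwise through the sprung flap until it lies flat and wholly inside and the flap has swung fully shut behind it; then start the dryer by throwing its switch lever fully over, away from the robot. Leave the canister, bottle and cup where they are.

Things in the scene. Friction and masses are not known exactly. Their poses are not given: they have to be found in the camera images.
- magazine: Fixed magazine: four aluminium corner posts, 180 mm high, outline 168 x 63 mm, plywood base 12 mm thick. Origin on the bench under the stack's centre; x from the front (facing the robot) to the back, z up. Four blanks lie flat, long side along x, on a rail 36 mm wide, top at z = 40, from x = -160 to 85 mm. Front lips (z = 82 up) hold back all but the bottom one; the rest then drop 30 mm.
- magazine_slot (a point): Middle of the magazine's front slot: on the front face of the lips, at x = -84 mm in the magazine's frame, 40 mm above the bench (the rail's top). Axes as the magazine's. The bottom blank slides out here towards -x.
- blank0_mid (a point): Centre of the bottom wooden blank, a block 150 (x) x 50 (y) x 30 mm (z), about 0.11 kg. Its end towards the robot sticks out of the slot by 45 to 57 mm; the stack rises right behind, so the gripper must lean back towards the robot (30 to 45 degrees) to take the end by its 50 mm wide sides. It slides out with 3 to 10 N and is free after about 100 mm.
- blank1_mid (a point): Centre of the second blank, same size, on top of the bottom one.
- blank2_mid (a point): Centre of the third blank, same size.
- blank3_mid (a point): Centre of the fourth (top) blank, same size; the stack's top is 160 mm above the bench at the start.
- dryer: Fixed low grey drying box, 245 x 112 x 120 mm high, clear roof. Origin on the bench; x from the flap (front, facing the robot) to the back, z up. Mouth at x = -110 mm: 92 mm wide, lintel underside at z = 113, top at 120 mm. A ledge 36 mm wide, top at z = 40, runs from x = -225 mm to the mouth and on, level, inside, as the middle of the floor. Inside it is 92 mm wide, back wall at x = +127 mm.
- dryer_sill (a point): Middle of the mouth's sill, where the ledge passes under the flap: x = -110 mm in the dryer's frame, 40 mm above the bench (lintel underside 73 mm above it). Axes as the dryer's. The last of the push goes well past the sill, so the closed fingers must lean back towards the robot (about 45 degrees) to pass under the lintel.
- flap (a joint): Angle of the sprung steel flap (86 mm wide, hinged at its top, 70 mm above the sill, lower edge 22 mm above it): 0 = shut, upright; grows as it swings inward, to 1.5 rad (0.6 over a blank). A light spring (0.05 N m/rad, preload 0.025 N m) shuts it. It lies on the blank and can drop shut only when the blank's rear end is 30 mm past the sill (32 to 45 is good) and the fingers have drawn back.
- switch (a joint): Angle of the steel switch lever that starts the dryer: 0 = off, leaning towards the robot (-x of its block); 1.0 rad = on, leaning away (+x). It turns about a level axis along y, 22 mm above the bench, and stays where it is left; 1 N at the tip moves it. Fully over: above 0.85 rad.
- switch_tip (a point): Centre of the 26 mm ball at the end of the switch lever, 80 mm from its pivot; 92 mm above the bench at either end of its swing. Axes turn with the lever.
- switch_base: Fixed block of the switch lever on the bench. Origin under its centre; x points away from the robot, the way the lever is thrown.
- canister: Bystander: white plastic canister 85 x 120 x 168 mm with a carrying handle; origin at the centre of its underside.
- bottle: Bystander: white round bottle, 60 mm diameter, 170 mm high; origin at the centre of its underside.
- cup: Bystander: grey plastic cup, 76 mm diameter, 90 mm high; origin at the centre of its underside.

How it is judged:
On the way, in this order (a step that is already met when the one before it is completed fails the run):
1. the bottom blank is wholly out of the magazine, the other three still in it (x of blank0_mid in the frame of magazine below -0.16 m and x of blank1_mid in the frame of magazine between -0.02 and 0.02 m and y of blank1_mid in the frame of magazine between -0.015 and 0.015 m and z of each of blank1_mid, blank2_mid, blank3_mid in the frame of magazine below 0.16 m and x of blank2_mid in the frame of magazine between -0.02 and 0.02 m and y of blank2_mid in the frame of magazine between -0.015 and 0.015 m and x of blank3_mid in the frame of magazine between -0.02 and 0.02 m and y of blank3_mid in the frame of magazine between -0.015 and 0.015 m).
2. the blank lies endwise on the ledge and its end has pushed the flap inward (value of joint flap above 0.35 rad and x of blank0_mid in the frame of dryer between -0.18 and -0.05 m and y of blank0_mid in the frame of dryer between -0.03 and 0.03 m and z of blank0_mid in the frame of dryer below 0.075 m and angle between the x axis of blank0_mid and the x axis of dryer, either way round below 0.4 rad).
3. the blank is wholly inside the drying box and the flap has swung shut (x of blank0_mid in the frame of dryer between -0.02 and 0.06 m and y of blank0_mid in the frame of dryer between -0.045 and 0.045 m and z of blank0_mid in the frame of dryer between 0.045 and 0.065 m and value of joint flap below 0.06 rad), for 0.2 s.
4. the switch lever is thrown fully over (value of joint switch above 0.85 rad).
At the end, for the whole second after the job is handed in: Drawn blank flat (0.1 rad) and at rest in the drying box, centre 20 mm before to 60 mm behind the box's origin; flap under 0.06 rad; other blanks flat (0.12 rad) in the magazine, centres within 20 mm along and 15 mm across its axis; lever beyond 0.85 rad (all of step 3 and angle between blank0_mid's own z axis and vertical below 0.1 rad and linear speed of blank0 below 0.02 m/s and x of blank1_mid in the frame of magazine between -0.02 and 0.02 m and y of blank1_mid in the frame of magazine between -0.015 and 0.015 m and z of each of blank1_mid, blank2_mid, blank3_mid in the frame of magazine below 0.16 m and x of blank2_mid in the frame of magazine between -0.02 and 0.02 m and y of blank2_mid in the frame of magazine between -0.015 and 0.015 m and x of blank3_mid in the frame of magazine between -0.02 and 0.02 m and y of blank3_mid in the frame of magazine between -0.015 and 0.015 m and angle between each of blank1_mid, blank2_mid, blank3_mid's own z axis and vertical below 0.12 rad and value of joint switch above 0.85 rad); the robot touches nothing.
It fails at once if an upper blank pulled out of the magazine (x of any of blank1_mid, blank2_mid, blank3_mid in the frame of magazine below -0.03 m or z of any of blank1_mid, blank2_mid, blank3_mid in the frame of magazine above 0.18 m).
It fails at once if a bystander shifted by more than 30 mm (distance of any of canister, bottle, cup from where it was at the start of the episode above 0.03 m).
It also fails if it takes over 72 s, if anything falls off the work surface, if the arm or the gripper's body presses on something with over 40 N, if the wrist force passes 120 N, or if a joint passes its speed limit or range.

## Working session

There is one attempt and no reset: what is moved stays moved. The work goes in short steps, Python scripts to look and compute and a tool call to move; the robot and the scene stay as the last step left them, time stands still between calls to the robot, and variables do not carry over. Pictures are saved under pics/ and viewed, about 8 in all and at most 12, crops included, and the job is handed in when it is done.

Besides the shell and the picture viewer there is one more tool, called after "Call:" as name(argument=value, ...), one argument or row to a line, values as JSON. play_rows: Moves the arm, as the interface text tells. Its arguments: {"type":"object","properties":{"plan":{"type":"array","items":{"type":"object","properties":{"offset":{"type":"array","items":{"type":"number"}},"yaw":{"type":"number"},"jaw":{"type":"number"}}}},"squeeze":{"type":"number"}},"required":["plan"]}

```bash
mkdir -p pics; ls; python3 - <<'E'
from plant import *
import cv2,numpy as np
s=sense();print({k:np.round(v,3) for k,v in s.items()})
print('t2g',tcp_to_grasp)
for c in ['scene','side','wrist']:
    im=read_camera(c);cv2.imwrite(f'pics/{c}0.png',im)
    cal=get_calibration(c);print(c,{k:np.round(v,4).tolist() for k,v in cal.items()})
a=cv2.imread('pics/scene0.png');b=cv2.imread('pics/side0.png')
cv2.imwrite('pics/both0.png',cv2.resize(np.vstack([a,b]),None,fx=.78,fy=.78))
E
```

```text
pics
{'time': np.float64(0.0), 'joints': array([-0.033,  0.379,  1.735, -0.   ,  1.028, -0.033]), 'dq': array([ 0.001, -0.   ,  0.001, -0.001,  0.001, -0.   ]), 'joint_torque': array([ 1.0000e-03, -7.6373e+01, -4.3437e+01,  6.5000e-02,  4.2000e-02,
       -0.0000e+00]), 'eef_pos': array([0.7  , 0.   , 0.213]), 'tool_rot': array([ 1.209,  1.21 , -1.21 ]), 'contact_force': array([ 0.097, -0.697,  0.015]), 'moment': array([ 0.048, -0.006,  0.053]), 'width': np.float64(1.0)}
t2g 0.0188
scene {'intrinsics': [[389.4489, 0.0, 257.2284], [0.0, 389.4489, 189.9798], [0.0, 0.0, 1.0]], 'R': [[-0.7401, 0.6722, -0.0199], [0.4243, 0.4439, -0.7893], [-0.5217, -0.5926, -0.6137]], 't': [0.4707, -0.1767, 1.802]}
side {'intrinsics': [[424.9817, 0.0, 258.6514], [0.0, 424.9817, 184.2782], [0.0, 0.0, 1.0]], 'R': [[0.9892, -0.1444, -0.0231], [-0.0942, -0.5084, -0.8559], [0.1119, 0.8489, -0.5166]], 't': [-0.6173, 0.1517, 1.4009]}
wrist {'intrinsics': [[334.1236, 0.0, 250.0056], [0.0, 334.1236, 200.0208], [0.0, 0.0, 1.0]], 'hand_eye': [[0.0008, -0.2517, 0.9678, -0.1708], [1.0, 0.0008, -0.0007, -0.0002], [-0.0006, 0.9678, 0.2517, -0.0721], [0.0, 0.0, 0.0, 1.0]]}
```

View pics/both0.png

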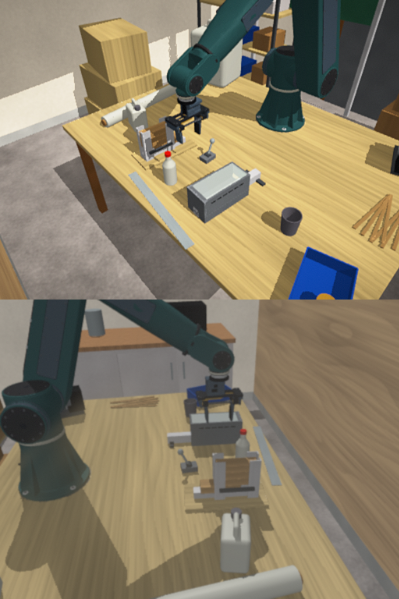

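```bash
python3 - <<'E'
from plant import *
import numpy as np
for c in ['scene','side']:
  for n in ['magazine','magazine_slot','blank0_mid','blank3_mid','dryer','dryer_sill','flap','switch','switch_tip','switch_base','canister','bottle','cup']:
    if n=='magazine': read_camera(c)
    r=search_frame(n,c); print(c,n,[(np.round(d['xy']).tolist(),round(d['confidence'],2)) for d in r[:3]])
E
```

```text
scene magazine [([200.0, 188.0], 0.69)]
scene magazine_slot [([201.0, 187.0], 0.98)]
scene blank0_mid [([226.0, 180.0], 0.57)]
scene blank3_mid [([202.0, 165.0], 0.58)]
scene dryer [([281.0, 245.0], 0.83)]
scene dryer_sill [([280.0, 246.0], 0.6), ([275.0, 182.0], 0.55)]
scene flap []
scene switch [([267.0, 201.0], 0.7), ([273.0, 184.0], 0.63)]
scene switch_tip [([268.0, 181.0], 0.64)]
scene switch_base [([265.0, 197.0], 0.51)]
scene canister [([199.0, 187.0], 0.57)]
scene bottle [([218.0, 215.0], 0.8)]
scene cup [([370.0, 281.0], 0.74), ([283.0, 245.0], 0.71)]
side magazine [([289.0, 250.0], 0.69)]
side magazine_slot [([287.0, 250.0], 0.93)]
side blank0_mid [([263.0, 238.0], 0.78)]
side blank3_mid [([304.0, 209.0], 0.92), ([237.0, 213.0], 0.41)]
side dryer [([270.0, 169.0], 0.78)]
side dryer_sill [([270.0, 170.0], 0.95)]
side flap []
side switch [([233.0, 195.0], 0.68)]
side switch_tip []
side switch_base [([236.0, 216.0], 0.7), ([304.0, 225.0], 0.33)]
side canister [([300.0, 308.0], 0.71)]
side bottle [([310.0, 185.0], 0.71)]
side cup [([242.0, 139.0], 0.75)]
```

The overview shows the magazine around scene (200,188) / side (289,250), the dryer around scene (281,245) / side (270,169), and the switch between them. I'll enlarge both for corner picking.

```bash
python3 - <<'E'
import cv2,numpy as np
def crop(f,x0,y0,w,h,k,o):
    a=cv2.imread(f)[y0:y0+h,x0:x0+w];a=cv2.resize(a,None,fx=k,fy=k,interpolation=cv2.INTER_CUBIC)
    for x in range(-(-x0//20)*20,x0+w,20):
        cv2.line(a,((x-x0)*k,0),((x-x0)*k,8),(0,0,255),1);cv2.putText(a,str(x),((x-x0)*k,18),0,.35,(0,0,255))
    for y in range(-(-y0//20)*20,y0+h,20):
        cv2.line(a,(0,(y-y0)*k),(8,(y-y0)*k),(0,0,255),1);cv2.putText(a,str(y),(8,(y-y0)*k),0,.35,(0,0,255))
    cv2.imwrite(o,a)
crop('pics/scene0.png',165,130,180,155,4,'pics/sc.png')
crop('pics/side0.png',200,115,150,150,4,'pics/sd.png')
E
```

```text
(no output)
```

View pics/sc.png

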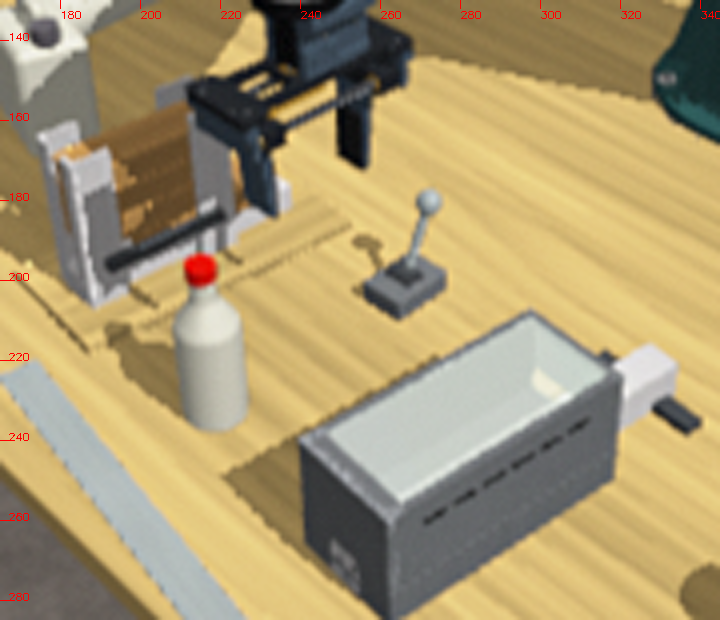

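View pics/sd.png

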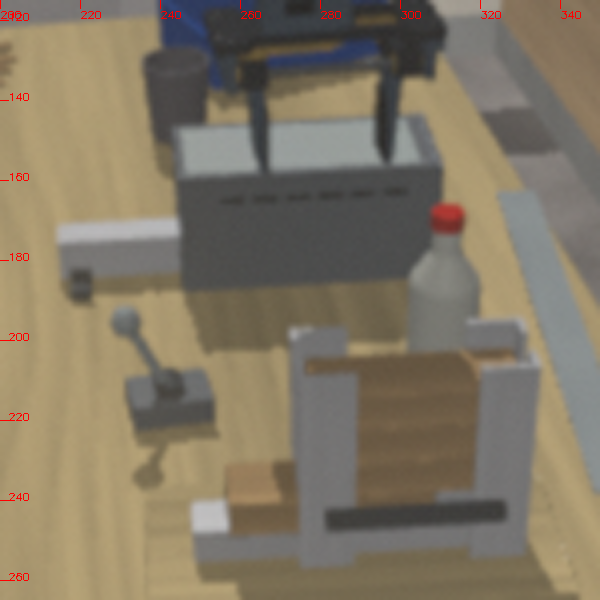

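```bash
cat > h.py <<'E'
from plant import *
import cv2,numpy as np
from scipy.optimize import least_squares
from scipy.spatial.transform import Rotation as Ro
C={c:get_calibration(c) for c in ['scene','side','wrist']}
def proj(c,X,pose=None):
    X=np.atleast_2d(X)
    if c=='wrist':
        p,r=pose;T=C[c]['hand_eye'];Y=((X-p)@Ro.from_rotvec(r).as_matrix()-T[:3,3])@T[:3,:3]
    else: Y=X@np.array(C[c]['R']).T+np.array(C[c]['t'])
    u=Y@np.array(C[c]['intrinsics']).T;return u[:,:2]/u[:,2:]
def place(q,L):
    L=np.atleast_2d(L);c,s=np.cos(q[2]),np.sin(q[2])
    return np.c_[q[0]+c*L[:,0]-s*L[:,1],q[1]+s*L[:,0]+c*L[:,1],L[:,2]]
def fit(obs,q0,poses={}):
    f=lambda q:np.concatenate([(proj(c[:5],place(q,L),poses.get(c))-uv).ravel() for c,uv,L in obs])
    r=least_squares(f,q0,loss='soft_l1',f_scale=1.5);return r.x,np.round(f(r.x).reshape(-1,2),1)
def tri(obs):
    f=lambda X:np.concatenate([(proj(c,X)-uv).ravel() for c,uv in obs])
    r=least_squares(f,[.8,0,.1]);return np.round(r.x,4),np.round(r.fun,1)
E
python3 - <<'E'
from h import *
S,D='scene','side'
d=[(S,(240,239),(.135,-.056,.12)),(S,(262,258),(.135,.056,.12)),(S,(319,223),(-.11,.056,.12)),(S,(297,208),(-.11,-.056,.12)),(S,(263,285),(.135,.056,0)),(S,(317,249),(-.11,.056,0)),
(D,(244,146),(-.11,.056,.12)),(D,(246,159),(-.11,-.056,.12)),(D,(310,157),(.135,-.056,.12)),(D,(305,144),(.135,.056,.12)),(D,(246,188),(-.11,-.056,0)),(D,(309,182),(.135,-.056,0))]
q,r=fit(d,[.8,.2,0]);print('dryer',q.round(4),r.tolist())
m=[(D,(275,257),(-.084,-.0315,0)),(D,(331,254),(.084,-.0315,0)),(D,(333,207),(.084,-.0315,.18)),(D,(272,198),(-.084,.0315,.18)),(D,(249,248),(-.16,-.018,.04)),(D,(248,241),(-.16,.018,.04)),
(S,(172,164),(.084,-.0315,.18)),(S,(193,168),(.084,.0315,.18)),(S,(189,206),(.084,.0315,0))]
q,r=fit(m,[.8,-.2,0]);print('mag',q.round(4),r.tolist())
print('tip',tri([(S,(270.5,181)),(D,(231,196))]))
print('bottle cap',tri([(S,(213,197)),(D,(310,169))]))
print('cup top',tri([(S,(373,268)),(D,(242,129))]))
print('canister',tri([(S,(170,135)),(D,(303,275))]))
print('switchbase top',tri([(S,(265,195)),(D,(241.5,212))]))
E
```

```text
dryer [ 0.7104  0.2095 -0.0593] [[-1.2, -0.3], [-0.2, 1.7], [1.7, -0.2], [-0.3, -2.4], [-0.7, 1.0], [0.9, -0.2], [-1.4, 0.3], [-1.8, 0.8], [1.0, -1.2], [0.5, -1.3], [-0.5, -0.0], [0.7, 1.8]]
mag [ 0.7197 -0.2314 -0.0566] [[-0.3, 3.0], [-0.2, 1.7], [2.0, -1.6], [-0.2, -0.8], [-0.8, 0.4], [-0.7, -0.3], [2.0, -0.5], [-10.3, 3.0], [0.1, 3.2]]
tip (array([ 0.5327, -0.0312,  0.091 ]), array([ 0.8, -0.5,  0.7,  0.4]))
bottle cap (array([ 0.798 , -0.0286,  0.1624]), array([ 1.7, -0.7,  1.7,  0.5]))
cup top (array([0.6236, 0.4871, 0.0987]), array([-0.2,  0.1, -0.3, -0.2]))
canister (array([ 0.6621, -0.4966,  0.1554]), array([ 3.4, -1.2,  1.9,  0.5]))
switchbase top (array([ 0.5607, -0.0383,  0.0307]), array([-0.2,  0.1, -0.2, -0.1]))
```

Call:
play_rows(
  plan=[
    {"offset": [-1,0,0],"yaw": -1.1,"jaw": 100},
    {"offset": [-2,0.5,0],"yaw": -2.2,"jaw": 100},
    {"offset": [-2,1.5,0],"yaw": -3.3,"jaw": 100},
    {"offset": [-2,2.5,0],"yaw": -4.4,"jaw": 100},
    {"offset": [-2,3.5,0],"yaw": -5.5,"jaw": 100},
    {"offset": [-2,4.5,0],"yaw": -6.6,"jaw": 100},
    {"offset": [-2,5.5,0],"yaw": -7.7,"jaw": 100},
    {"offset": [-2,6.5,0],"yaw": -8.8,"jaw": 100},
    {"offset": [-2,7.5,0],"yaw": -9.9,"jaw": 100},
    {"offset": [-2,8.5,0],"yaw": -10.8,"jaw": 100},
  ],
)

```text
time: 2.8
eef_pos: [1.1218, -0.0002, 0.3312]
tool_rot: [0.161, 1.548, -0.158]
contact_force: [0.9, -0.4, -1.0]
width: 0.999
```

Call:
play_rows(
  plan=[
    {"offset": [0,0,1],"yaw": 0,"jaw": 100},
    {"offset": [0,0,2],"yaw": 0,"jaw": 100},
    {"offset": [0,0,3],"yaw": 0,"jaw": 100},
    {"offset": [0,0,4],"yaw": 0,"jaw": 100},
    {"offset": [0,0,5],"yaw": 0,"jaw": 100},
    {"offset": [0,0,5],"yaw": 0,"jaw": 100},
  ],
)

```text
time: 3.55
eef_pos: [1.1454, -0.0397, 0.2937]
tool_rot: [0.165, 1.503, -0.157]
contact_force: [0.9, 0.8, -1.4]
width: 1.001
```

```bash
python3 - <<'E'
from h import *
s=sense();print(s['joints'].round(3),s['eef_pos'],Ro.from_rotvec(s['tool_rot']).as_matrix().round(3))
E
```

```text
[-5.500e-02  1.322e+00  1.000e-03  2.000e-03  1.757e+00 -1.419e+00] [ 1.14543933 -0.03971663  0.29369788] [[ 0.061  0.205  0.977]
 [-0.002  0.979 -0.205]
 [-0.998  0.011  0.06 ]]
```

Call:
play_rows(
  plan=[
    {"offset": [0,0,1],"yaw": 0,"jaw": 100},
    {"offset": [0,0,2],"yaw": 0,"jaw": 100},
    {"offset": [0,0,3],"yaw": 0,"jaw": 100},
  ],
)

```text
time: 3.92
eef_pos: [1.1592, -0.0601, 0.2776]
tool_rot: [0.165, 1.462, -0.154]
contact_force: [1.0, 0.3, 0.0]
width: 1.002
```

```bash
cat > st.py <<'E'
from h import *
s=sense();print(s['time'],s['joints'].round(3),s['eef_pos'].round(4));print(Ro.from_rotvec(s['tool_rot']).as_matrix().round(3))
E
python3 st.py
```

```text
3.925 [-0.073  1.336  0.002  0.004  1.701 -1.436] [ 1.1592 -0.0601  0.2776]
[[ 0.103  0.204  0.974]
 [-0.004  0.979 -0.205]
 [-0.995  0.017  0.101]]
```

Call:
play_rows(
  plan=[
    {"offset": [0,0,-1],"yaw": 0,"jaw": 100},
    {"offset": [0,0,-2],"yaw": 0,"jaw": 100},
  ],
)

```text
time: 4.18
eef_pos: [1.1252, -0.0507, 0.2744]
tool_rot: [0.165, 1.462, -0.155]
contact_force: [2.3, 0.9, 0.8]
width: 1.001
```

```bash
python3 st.py
```

```text
4.175 [-0.067  1.111  0.425  0.003  1.503 -1.431] [ 1.1252 -0.0507  0.2744]
[[ 0.102  0.204  0.974]
 [-0.004  0.979 -0.205]
 [-0.995  0.017  0.101]]
```

Call:
play_rows(
  plan=[
    {"offset": [0,0.3,1],"yaw": -1.07,"jaw": 100},
    {"offset": [0,0.5,2],"yaw": -1.07,"jaw": 100},
    {"offset": [0,0.5,3],"yaw": -1.07,"jaw": 100},
    {"offset": [0,0.5,4],"yaw": -1.07,"jaw": 100},
    {"offset": [0,0.5,5],"yaw": -1.07,"jaw": 100},
    {"offset": [0,0.5,6],"yaw": -1.07,"jaw": 100},
    {"offset": [0,0.5,7],"yaw": -1.07,"jaw": 100},
    {"offset": [0,0.5,8],"yaw": -1.07,"jaw": 100},
    {"offset": [0,0.5,9],"yaw": -1.07,"jaw": 100},
    {"offset": [0,0.5,10],"yaw": -1.07,"jaw": 100},
  ],
)

```text
time: 5.42
eef_pos: [1.1744, -0.0779, 0.2562]
tool_rot: [0.042, 1.423, -0.046]
contact_force: [0.4, -0.7, 1.1]
width: 0.999
```

```bash
python3 st.py
```

```text
5.425 [-8.700e-02  1.357e+00  1.000e-03  6.000e-03  1.636e+00 -1.600e+00] [ 1.1744 -0.0779  0.2562]
[[ 0.147  0.057  0.988]
 [-0.007  0.998 -0.057]
 [-0.989  0.002  0.147]]
```

Call:
play_rows(
  plan=[
    {"offset": [-0.4,0.3,1],"yaw": 0,"jaw": 100},
    {"offset": [-0.4,0.3,2],"yaw": 0,"jaw": 100},
  ],
)

```text
time: 5.68
eef_pos: [1.1836, -0.0584, 0.2809]
tool_rot: [0.04, 1.376, -0.044]
contact_force: [0.1, -0.1, -0.1]
width: 1.005
```

Call:
play_rows(
  plan=[
    {"offset": [-0.4,0.3,1],"yaw": 0,"jaw": 100},
    {"offset": [-0.4,0.3,2],"yaw": 0,"jaw": 100},
  ],
)

```text
time: 5.92
eef_pos: [1.191, -0.0432, 0.3039]
tool_rot: [0.039, 1.335, -0.045]
contact_force: [-0.2, 0.3, -1.1]
width: 1.001
```

Call:
play_rows(
  plan=[
    {"offset": [-0.4,0.3,1],"yaw": 0,"jaw": 100},
    {"offset": [-0.4,0.3,2],"yaw": 0,"jaw": 100},
    {"offset": [-0.4,0.3,3],"yaw": 0,"jaw": 100},
    {"offset": [-0.4,0.3,4],"yaw": 0,"jaw": 100},
  ],
)

```text
time: 6.42
eef_pos: [1.1972, -0.0335, 0.325]
tool_rot: [0.04, 1.295, -0.046]
contact_force: [0.1, 0.5, -0.8]
width: 1.003
```

```bash
python3 st.py
```

```text
6.425 [-4.800e-02  1.302e+00  2.000e-03  1.000e-03  1.563e+00 -1.561e+00] [ 1.1972 -0.0335  0.325 ]
[[ 0.271  0.057  0.961]
 [-0.012  0.998 -0.056]
 [-0.962  0.004  0.271]]
```

Call:
play_rows(
  plan=[
    {"offset": [0,0.1,1],"yaw": 0,"jaw": 100},
    {"offset": [0,0.1,2],"yaw": 0,"jaw": 100},
  ],
)

```text
time: 6.68
eef_pos: [1.2078, -0.0298, 0.332]
tool_rot: [0.04, 1.251, -0.045]
contact_force: [-0.3, 1.3, 0.4]
width: 1.005
```

Call:
play_rows(
  plan=[
    {"offset": [0,0.1,1],"yaw": 0,"jaw": 100},
    {"offset": [0,0.1,2],"yaw": 0,"jaw": 100},
  ],
)

```text
time: 6.92
eef_pos: [1.217, -0.027, 0.3426]
tool_rot: [0.039, 1.209, -0.044]
contact_force: [-0.4, 0.3, -0.1]
width: 1.0
```

Call:
play_rows(
  plan=[
    {"offset": [0,0.1,1],"yaw": 0,"jaw": 100},
    {"offset": [0,0.1,2],"yaw": 0,"jaw": 100},
  ],
)

```text
time: 7.18
eef_pos: [1.2253, -0.0247, 0.3559]
tool_rot: [0.039, 1.167, -0.043]
contact_force: [0.0, 0.2, 0.8]
width: 0.996
```

Call:
play_rows(
  plan=[
    {"offset": [0,0.1,1],"yaw": 0,"jaw": 100},
    {"offset": [0,0.1,2],"yaw": 0,"jaw": 100},
  ],
)

```text
time: 7.42
eef_pos: [1.2326, -0.0225, 0.3722]
tool_rot: [0.039, 1.125, -0.043]
contact_force: [0.1, 0.7, -0.3]
width: 1.005
```

Call:
play_rows(
  plan=[
    {"offset": [0,0.1,1],"yaw": 0,"jaw": 100},
    {"offset": [0,0.1,2],"yaw": 0,"jaw": 100},
  ],
)

```text
time: 7.68
eef_pos: [1.2388, -0.0203, 0.3913]
tool_rot: [0.039, 1.083, -0.042]
contact_force: [-0.6, 0.7, 0.2]
width: 1.004
```

Call:
play_rows(
  plan=[
    {"offset": [0.2,0,1],"yaw": 0,"jaw": 100},
    {"offset": [0.2,0,2],"yaw": 0,"jaw": 100},
  ],
)

```text
time: 7.92
eef_pos: [1.2469, -0.025, 0.3992]
tool_rot: [0.039, 1.045, -0.042]
contact_force: [0.2, -0.1, -0.5]
width: 1.001
```

Call:
play_rows(
  plan=[
    {"offset": [0.2,0,1],"yaw": 0,"jaw": 100},
    {"offset": [0.2,0,2],"yaw": 0,"jaw": 100},
  ],
)

```text
time: 8.18
eef_pos: [1.2538, -0.0283, 0.4138]
tool_rot: [0.039, 1.003, -0.041]
contact_force: [-0.1, -0.5, -0.1]
width: 1.0
```

Call:
play_rows(
  plan=[
    {"offset": [0.2,0,1],"yaw": 0,"jaw": 100},
    {"offset": [0.2,0,2],"yaw": 0,"jaw": 100},
  ],
)

```text
time: 8.43
eef_pos: [1.2596, -0.0313, 0.431]
tool_rot: [0.039, 0.962, -0.04]
contact_force: [-0.2, 0.4, -0.3]
width: 1.0
```

Call:
play_rows(
  plan=[
    {"offset": [0.2,0,1],"yaw": 0,"jaw": 100},
    {"offset": [0.2,0,2],"yaw": 0,"jaw": 100},
  ],
)

```text
time: 8.68
eef_pos: [1.2641, -0.0341, 0.4506]
tool_rot: [0.038, 0.922, -0.04]
contact_force: [-0.3, -0.3, -0.7]
width: 0.999
```

Call:
play_rows(
  plan=[
    {"offset": [0.2,0,1],"yaw": 0,"jaw": 100},
    {"offset": [0.2,0,2],"yaw": 0,"jaw": 100},
  ],
)

```text
time: 8.93
eef_pos: [1.2675, -0.0368, 0.4724]
tool_rot: [0.038, 0.883, -0.039]
contact_force: [-0.2, -0.5, 1.0]
width: 0.996
```

```bash
python3 st.py
```

```text
8.925 [-0.05   1.215  0.002  0.014  1.237 -1.565] [ 1.2675 -0.0368  0.4724]
[[ 0.634  0.05   0.771]
 [-0.019  0.999 -0.049]
 [-0.773  0.017  0.634]]
```

```bash
cat >> h.py <<'E'
MAG=[.7197,-.2314,-.0566];DRY=[.7104,.2095,-.0593]
def units(*targets):
    s=sense();R=Ro.from_rotvec(s['tool_rot']).as_matrix()
    for t in targets: print(np.round(t,4),'->',((np.array(t)-s['eef_pos'])@R/.06).round(2))
E
python3 - <<'E'
from h import *
units(place(MAG,(-.19,0,.22))[0])
E
```

```text
[ 0.53   -0.2207  0.22  ] -> [ -4.49  -3.75 -12.  ]
```

Call:
play_rows(
  plan=[
    {"offset": [-0.35,-0.25,-0.85],"yaw": 0,"jaw": 100},
    {"offset": [-0.7,-0.5,-1.7],"yaw": 0,"jaw": 100},
    {"offset": [-1.0,-0.8,-2.6],"yaw": 0,"jaw": 100},
    {"offset": [-1.3,-1.1,-3.5],"yaw": 0,"jaw": 100},
    {"offset": [-1.6,-1.35,-4.3],"yaw": 0,"jaw": 100},
    {"offset": [-1.95,-1.6,-5.2],"yaw": 0,"jaw": 100},
    {"offset": [-2.25,-1.9,-6],"yaw": 0,"jaw": 100},
  ],
)

```text
time: 9.8
eef_pos: [0.9825, -0.1084, 0.3765]
tool_rot: [0.038, 0.882, -0.039]
contact_force: [1.1, -0.2, 0.9]
width: 1.0
```

Call:
play_rows(
  plan=[
    {"offset": [-0.35,-0.25,-0.85],"yaw": 0,"jaw": 100},
    {"offset": [-0.7,-0.5,-1.7],"yaw": 0,"jaw": 100},
    {"offset": [-1.0,-0.8,-2.6],"yaw": 0,"jaw": 100},
    {"offset": [-1.3,-1.1,-3.5],"yaw": 0,"jaw": 100},
    {"offset": [-1.6,-1.35,-4.3],"yaw": 0,"jaw": 100},
    {"offset": [-1.95,-1.6,-5.2],"yaw": 0,"jaw": 100},
    {"offset": [-2.25,-1.85,-6],"yaw": 0,"jaw": 100},
    {"offset": [-2.25,-1.85,-6],"yaw": 0,"jaw": 100},
  ],
)

```text
time: 10.8
eef_pos: [0.6129, -0.199, 0.2495]
tool_rot: [0.039, 0.885, -0.041]
contact_force: [0.1, 0.4, 0.4]
width: 1.001
```

```bash
python3 - <<'E'
from h import *
s=sense();print(s['joints'].round(3),s['eef_pos'].round(4),s['tool_rot'].round(3))
im=read_camera('wrist')
for l in [(-.135,-.025,.07),(-.135,.025,.07),(-.084,-.0315,.18),(-.084,.0315,.18),(-.16,-.018,.04),(-.16,.018,.04),(-.084,.0315,.012)]:
    p=proj('wrist',place(MAG,l),(s['eef_pos'],s['tool_rot']))[0];print(l,p.round(1));cv2.circle(im,tuple(int(v) for v in p.round()),2,(0,0,255),-1)
cv2.imwrite('pics/w1.png',cv2.resize(im,None,fx=1.5,fy=1.5))
E
```

```text
[-0.461  0.068  2.178  0.826  0.368 -2.676] [ 0.6129 -0.199   0.2495] [ 0.039  0.885 -0.041]
(-0.135, -0.025, 0.07) [180.2  32.2]
(-0.135, 0.025, 0.07) [242.8  32. ]
(-0.084, -0.0315, 0.18) [166.8 179.2]
(-0.084, 0.0315, 0.18) [253.3 178.3]
(-0.16, -0.018, 0.04) [187.9 -18.6]
(-0.16, 0.018, 0.04) [233.4 -18.6]
(-0.084, 0.0315, 0.012) [249.4  52.6]
```

View pics/w1.png

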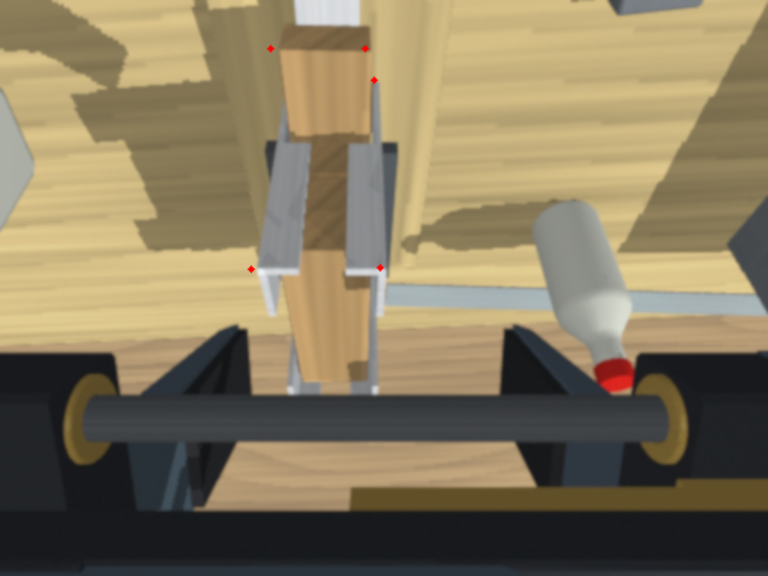

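```bash
cat > kin.py <<'E'
from h import *
J=np.array([[-0.033,.379,1.735,0,1.028,-.033],[-.055,1.322,.001,.002,1.757,-1.419],[-.073,1.336,.002,.004,1.701,-1.436],[-.067,1.111,.425,.003,1.503,-1.431],[-.087,1.357,.001,.006,1.636,-1.6],[-.048,1.302,.002,.001,1.563,-1.561],[-.05,1.215,.002,.014,1.237,-1.565],[-.461,.068,2.178,.826,.368,-2.676]])
P=np.array([[.7,0,.213],[1.1454,-.0397,.2937],[1.1592,-.0601,.2776],[1.1252,-.0507,.2744],[1.1744,-.0779,.2562],[1.1972,-.0335,.325],[1.2675,-.0368,.4724],[.6129,-.199,.2495]])
RV=np.array([[1.209,1.21,-1.21],[.165,1.503,-.157],[.165,1.462,-.154],[.165,1.462,-.155],[.042,1.423,-.046],[.04,1.295,-.046],[.038,.883,-.039],[.039,.885,-.041]])
E_=Ro.from_euler
def fk(q,p,s4=1,s6=1):
    a1,d1,h,L2,e,L3,L6=p[:7]
    R=E_('z',q[0]);x=np.array([0,0,h])+R.apply([a1,d1,0]);R=R*E_('y',q[1]);x=x+R.apply([0,0,L2])
    R=R*E_('y',q[2]);x=x+R.apply([e,0,L3]);R=R*E_('z',s4*q[3])*E_('y',q[4]);R=R*E_('z',s6*q[5]);x=x+R.apply([0,0,L6])
    return x,R*Ro.from_rotvec(p[7:10])
def res(p,s4,s6):
    o=[]
    for q,x,r in zip(J,P,RV):
        a,R=fk(q,p,s4,s6);o+=list(a-x)+list(.3*(R.inv()*Ro.from_rotvec(r)).as_rotvec())
    return np.array(o)
def calib():
    best=None
    for s4 in (1,-1):
        for s6 in (1,-1):
            _,R=fk(J[0],[0]*10,s4,s6);t0=(R.inv()*Ro.from_rotvec(RV[0])).as_rotvec()
            f=least_squares(res,[0,0,.3,.5,0,.5,.3,*t0],args=(s4,s6))
            if best is None or f.cost<best[0].cost: best=(f,s4,s6)
    return best
lo=np.array([-2.77,-.74,0,-1.06,.31,-3.08]);hi=np.array([2.77,2.19,2.66,4.2,2.87,3.08])
def ik(x,R,p,s4,s6,seeds=12):
    rng=np.random.default_rng(0);b=None
    for i in range(seeds):
        q0=lo+(hi-lo)*rng.random(6);q0[0]=np.arctan2(x[1],x[0])
        def f(q):
            a,Q=fk(q,p,s4,s6);return np.r_[a-x,.3*(Q.inv()*R).as_rotvec()]
        r=least_squares(f,q0,bounds=(lo,hi))
        if b is None or r.cost<b.cost:b=r
        if b.cost<1e-8:break
    return b.x,np.sqrt(2*b.cost)
E
python3 - <<'E'
from kin import *
f,s4,s6=calib();print(f.cost,s4,s6,f.x.round(4));print(np.abs(f.fun).max())
np.save('kin.npy',np.r_[f.x,s4,s6])
s=sense();po={'wrist':(s['eef_pos'],s['tool_rot'])}
w='wrist'
for be in (-.129,-.135,-.141):
    q,r=fit([(w,(172,180.5),(-.084,-.0315,.18)),(w,(256.7,180.5),(-.084,.0315,.18)),(w,(192,260),(.084,-.0315,.18)),(w,(252,260),(.084,.0315,.18)),(w,(188,33.5),(be,-.025,.07)),(w,(246.7,33.5),(be,.025,.07))],MAG,po);print(be,q.round(4),r.tolist())
E
```

```text
1.0509367246706722e-06 1 1 [ 5.0000e-04  2.3300e-02  3.1820e-01  5.5020e-01  4.1900e-02  6.0390e-01
  2.6830e-01  1.2092e+00 -1.2091e+00  1.2092e+00]
0.0006411766534110616
-0.129 [ 0.7188 -0.2303 -0.0819] [[-1.4, -6.3], [1.1, -5.7], [2.6, 11.3], [-1.6, 11.1], [-1.6, 0.4], [1.7, 1.7]]
-0.135 [ 0.7242 -0.2308 -0.0807] [[-0.5, -1.5], [0.5, -1.0], [3.1, 13.3], [-1.7, 13.1], [-1.9, -0.2], [1.4, 1.0]]
-0.141 [ 0.728  -0.2317 -0.0857] [[0.1, 1.7], [0.1, 2.4], [2.5, 14.6], [-2.7, 14.5], [-2.1, -3.1], [1.7, -1.5]]
```

```bash
python3 - <<'E'
from kin import *
k=np.load('kin.npy');p,s4,s6=k[:10],k[10],k[11]
s=sense();po={'wrist':(s['eef_pos'],s['tool_rot'])};w='wrist';D='side'
for be in (-.132,-.138):
    q,r=fit([(w,(172,180.5),(-.084,-.0315,.18)),(w,(256.7,180.5),(-.084,.0315,.18)),(w,(188,33.5),(be,-.025,.07)),(w,(246.7,33.5),(be,.025,.07)),(D,(275,257),(-.084,-.0315,0)),(D,(331,254),(.084,-.0315,0)),(D,(272,198),(-.084,.0315,.18)),(D,(249,248),(-.16,-.018,.04)),(D,(248,241),(-.16,.018,.04))],MAG,po);print(be,q.round(4),r.tolist())
M=[.722,-.2285,-.065]
T={'cur':place(po['wrist'] and [0,0,0],s['eef_pos'])[0],'pre':place(M,(-.10,0,.12))[0],'grasp':place(M,(-.10,0,.044))[0],'drawn':place(M,(-.215,0,.05))[0],'drawnup':place(M,(-.215,0,.2))[0],'dryabove':place(DRY,(-.25,0,.2))[0],'dry':place(DRY,(-.25,0,.05))[0],'push':place(DRY,(-.08,0,.05))[0],'retr':place(DRY,(-.29,0,.06))[0],'sw0':np.array([.50,-.031,.08]),'sw1':np.array([.62,-.031,.08])}
R0=Ro.from_rotvec(s['tool_rot'])
for nm,R in [('cur',R0),('flip',R0*E_('x',np.pi)),('cur-8deg less tilt',E_('y',.14)*R0),('flip -8',E_('y',.14)*R0*E_('x',np.pi))]:
    print(nm)
    for n,x in T.items():
        q,e=ik(x,R,p,s4,s6);print('  ',n,x.round(3),'err %.4f'%e,q.round(2))
E
```

```text
-0.132 [ 0.7221 -0.2281 -0.0554] [[-0.2, -2.7], [1.3, -3.6], [-2.7, 1.4], [0.5, 1.2], [0.3, 2.2], [0.3, 0.8], [0.4, -1.5], [-0.1, -0.4], [0.0, -1.0]]
-0.138 [ 0.7261 -0.2293 -0.0636] [[0.3, 0.6], [0.7, 0.1], [-3.0, -1.2], [0.6, -1.0], [1.6, 2.2], [1.7, 1.1], [1.9, -1.6], [1.2, -0.5], [1.4, -1.2]]
cur
   cur [ 0.615 -0.199  0.251] err 0.0000 [-0.46  0.07  2.17  0.82  0.37 -2.67]
   pre [ 0.622 -0.222  0.12 ] err 0.0051 [-0.5   0.33  2.18  1.57  0.31  2.79]
   grasp [ 0.622 -0.222  0.044] err 0.0000 [-0.49  0.48  2.17  2.04  0.32  2.31]
   drawn [ 0.507 -0.215  0.05 ] err 0.0000 [-0.61  0.37  2.37  2.07  0.41  2.16]
   drawnup [ 0.507 -0.215  0.2  ] err 0.0030 [-0.61  0.    2.36  1.1   0.39 -3.08]
   dryabove [0.461 0.224 0.2  ] err 0.0061 [ 0.6  -0.05  2.4  -1.06  0.43 -0.01]
   dry [0.461 0.224 0.05 ] err 0.0027 [0.6  0.35 2.42 4.2  0.44 1.09]
   push [0.631 0.214 0.05 ] err 0.0034 [0.4  0.48 2.16 4.2  0.31 0.9 ]
   retr [0.421 0.227 0.06 ] err 0.0097 [0.66 0.3  2.49 4.2  0.46 1.15]
   sw0 [ 0.5   -0.031  0.08 ] err 0.0062 [-0.15  0.23  2.51  2.87  0.31  1.76]
   sw1 [ 0.62  -0.031  
[... 1991 characters left out ...]
622 -0.222  0.044] err 0.0205 [-0.51  0.47  2.11  1.32  0.31 -0.13]
   drawn [ 0.507 -0.215  0.05 ] err 0.0094 [-0.6   0.35  2.33  1.61  0.31 -0.52]
   drawnup [ 0.507 -0.215  0.2  ] err 0.0000 [-0.57  0.01  2.3   0.68  0.43  0.49]
   dryabove [0.461 0.224 0.2  ] err 0.0000 [ 0.56 -0.04  2.35 -0.71  0.47  2.78]
   dry [0.461 0.224 0.05 ] err 0.0239 [ 0.54  0.34  2.41  4.2   0.31 -2.1 ]
   push [0.631 0.214 0.05 ] err 0.0222 [ 0.41  0.46  2.07 -1.06  0.31  3.03]
   retr [0.421 0.227 0.06 ] err 0.0284 [ 0.58  0.28  2.48  4.2   0.31 -2.07]
   sw0 [ 0.5   -0.031  0.08 ] err 0.0429 [-0.18  0.27  2.5   2.76  0.31 -1.3 ]
   sw1 [ 0.62  -0.031  0.08 ] err 0.0527 [-0.13  0.32  2.14  0.3   0.31  1.22]
```

```bash
cat >> kin.py <<'E'
def Rt(th,psi=-.06,flip=True):
    x=np.array([np.sin(th)*np.cos(psi),np.sin(th)*np.sin(psi),-np.cos(th)]);y=np.array([-np.sin(psi),np.cos(psi),0])*(-1 if flip else 1)
    return Ro.from_matrix(np.c_[x,y,np.cross(x,y)])
k=np.load('kin.npy') if __import__('os').path.exists('kin.npy') else None
def ikc(x,R,q0):
    p,s4,s6=k[:10],k[10],k[11]
    def f(q):
        a,Q=fk(q,p,s4,s6);return np.r_[a-x,.3*(Q.inv()*R).as_rotvec()]
    r=least_squares(f,np.clip(q0,lo+1e-3,hi-1e-3),bounds=(lo,hi));return r.x,np.sqrt(2*r.cost)
E
python3 - <<'E'
from kin import *
M=[.723,-.2285,-.06]
W=[('grasp',place(M,(-.10,0,.044))[0]),('drawn',place(M,(-.23,0,.05))[0]),('up',place(M,(-.23,0,.13))[0]),('back',[.43,-.2,.13]),('mid1',[.42,-.1,.13]),('mid2',[.42,0,.13]),('mid3',[.42,.1,.13]),('back2',[.43,.22,.13]),('dry',place(DRY,(-.25,0,.05))[0]),('push',place(DRY,(-.08,0,.055))[0]),('retr',place(DRY,(-.29,0,.06))[0]),('sw0',[.49,-.03,.08]),('sw1',[.60,-.03,.08])]
for th in (.74,.8,.86,.92):
    q=np.array([-.5,.48,2.17,2.4,.35,-1.]);print('tilt',th)
    for n,x in W:
        q,e=ikc(np.array(x),Rt(th),q);print('  ',n,'%.4f'%e,q.round(2))
# branch switching route from stretched side
for th in (.8,.86,.92):
    q=np.array([-.46,.07,2.17,.82,.37,.47]);print('route',th)
    for x in ([.8,-.2,.35],[.65,-.3,.35],[.5,-.4,.33],[.47,-.4,.25],[.45,-.35,.17],[.45,-.25,.14],[.5,-.215,.13],[.53,-.215,.13],[.57,-.218,.09],[.62,-.222,.044]):
        q,e=ikc(np.array(x),Rt(th),q);print('  ',x,'%.4f'%e,q.round(2))
E
```

```text
tilt 0.74
   grasp 0.0000 [-0.49  0.49  2.19  2.24  0.37 -1.03]
   drawn 0.0000 [-0.64  0.38  2.41  2.21  0.48 -1.15]
   up 0.0000 [-0.64  0.16  2.42  1.79  0.39 -0.69]
   back 0.0000 [-0.72  0.07  2.53  1.75  0.44 -0.72]
   mid1 0.0010 [-0.45 -0.03  2.64  2.12  0.31 -0.87]
   mid2 0.0194 [-0.04  0.02  2.66  3.22  0.31 -1.63]
   mid3 0.0000 [ 0.35 -0.02  2.62  4.19  0.31 -2.29]
   back2 0.0319 [ 0.62  0.14  2.53  4.2   0.45 -2.08]
   dry 0.0007 [ 0.63  0.37  2.43  4.2   0.52 -2.02]
   push 0.0000 [ 0.42  0.48  2.17  4.18  0.37 -2.22]
   retr 0.0085 [ 0.69  0.33  2.49  4.2   0.54 -1.97]
   sw0 0.0000 [-0.14  0.23  2.54  2.99  0.36 -1.49]
   sw1 0.0060 [-0.1   0.35  2.34  3.04  0.31 -1.51]
tilt 0.8
   grasp 0.0000 [-0.5   0.51  2.21  2.35  0.45 -1.15]
   drawn 0.0000 [-0.66  0.4   2.43  2.28  0.56 -1.24]
   up 0.0000 [-0.66  0.17  2.44  1.95  0.45 -0.86]
   back 0.0000 [-0.75  0.09  2.55  1.89  0.5  -0.88]
   mid1 0.0000 [-0.47 -0.01  2.66  2.29  0.39 -1.05]
   mid2 0.0154 [-0.04 -0.    2.66  3.21  0.31 -1.62]
   mid3 0.0000 [ 0.36  0.    2.64  4.02  0.39 -2.1 ]
   back2 0.0244 [ 0.65 
[... 3052 characters left out ...]
0.53 -1.24]
route 0.92
   [0.8, -0.2, 0.35] 0.0096 [-0.36  0.22  1.88  1.02  0.31  0.38]
   [0.65, -0.3, 0.35] 0.0000 [-0.63  0.06  2.07  1.21  0.47  0.03]
   [0.5, -0.4, 0.33] 0.0000 [-0.98  0.01  2.16  1.23  0.74 -0.22]
   [0.47, -0.4, 0.25] 0.0000 [-1.04  0.11  2.23  1.39  0.73 -0.49]
   [0.45, -0.35, 0.17] 0.0000 [-1.01  0.2   2.35  1.64  0.71 -0.8 ]
   [0.45, -0.25, 0.14] 0.0000 [-0.86  0.18  2.49  1.94  0.66 -1.01]
   [0.5, -0.215, 0.13] 0.0000 [-0.68  0.23  2.46  2.17  0.6  -1.1 ]
   [0.53, -0.215, 0.13] 0.0000 [-0.63  0.26  2.42  2.22  0.57 -1.1 ]
   [0.57, -0.218, 0.09] 0.0000 [-0.58  0.4   2.34  2.36  0.6  -1.22]
   [0.62, -0.222, 0.044] 0.0000 [-0.53  0.55  2.24  2.48  0.62 -1.3 ]
```

Call:
play_rows(
  plan=[
    {"offset": [0.3,0.2,0.9],"yaw": 0.5,"jaw": 100},
    {"offset": [0.6,0.4,1.8],"yaw": 1.5,"jaw": 100},
    {"offset": [1.0,0.6,2.7],"yaw": 2.8,"jaw": 100},
    {"offset": [1.3,0.8,3.6],"yaw": 4.1,"jaw": 100},
    {"offset": [1.7,1.0,4.5],"yaw": 5.4,"jaw": 100},
    {"offset": [2.0,1.2,5.4],"yaw": 6.7,"jaw": 100},
    {"offset": [2.4,1.4,6.4],"yaw": 8.0,"jaw": 100},
    {"offset": [2.7,1.6,7.3],"yaw": 9.3,"jaw": 100},
    {"offset": [3.1,1.8,8.2],"yaw": 10.6,"jaw": 100},
    {"offset": [3.4,2.0,9.2],"yaw": 11.9,"jaw": 100},
  ],
)

```text
time: 12.1
eef_pos: [1.1588, -0.1115, 0.438]
tool_rot: [1.526, 0.652, -0.737]
contact_force: [0.4, -0.5, 0.3]
width: 1.003
```

```bash
python3 st.py; python3 - <<'E'
from kin import *
s=sense();R=Ro.from_rotvec(s['tool_rot']);d=(R.inv()*Rt(np.arccos(-R.as_matrix()[2,0]))).as_rotvec();print('yaw units to flip',np.degrees(d)/8)
E
```

```text
12.1 [-0.131  0.79   0.812  0.085  0.856 -0.075] [ 1.1588 -0.1115  0.438 ]
[[ 0.635  0.769 -0.075]
 [-0.019 -0.082 -0.996]
 [-0.772  0.634 -0.038]]
yaw units to flip [10.99382484 -0.10447111  0.11083637]
```

Call:
play_rows(
  plan=[
    {"offset": [0,0.2,-0.2],"yaw": 1.3,"jaw": 100},
    {"offset": [0,0.4,-0.4],"yaw": 2.6,"jaw": 100},
    {"offset": [0,0.6,-0.6],"yaw": 3.9,"jaw": 100},
    {"offset": [0,0.8,-0.8],"yaw": 5.2,"jaw": 100},
    {"offset": [0,1,-1],"yaw": 6.5,"jaw": 100},
    {"offset": [0,1,-1],"yaw": 7.8,"jaw": 100},
    {"offset": [0,1,-1],"yaw": 9.1,"jaw": 100},
    {"offset": [0,1,-1],"yaw": 10.4,"jaw": 100},
    {"offset": [0,1,-1],"yaw": 11.0,"jaw": 100},
  ],
)

```text
time: 13.22
eef_pos: [1.2076, -0.0566, 0.4774]
tool_rot: [-2.81, 0.057, 1.327]
contact_force: [0.7, -0.8, -0.6]
width: 0.999
```

Call:
play_rows(
  plan=[
    {"offset": [0.2,0,-1],"yaw": 0,"jaw": 100},
    {"offset": [0.2,0,-2],"yaw": 0,"jaw": 100},
    {"offset": [0.2,0,-3],"yaw": 0,"jaw": 100},
  ],
)

```text
time: 13.6
eef_pos: [1.2559, -0.0593, 0.5247]
tool_rot: [-2.832, 0.055, 1.289]
contact_force: [-20.7, 0.1, 26.5]
width: 0.999
```

Call:
play_rows(
  plan=[
    {"offset": [0.2,0,-1],"yaw": 0,"jaw": 100},
    {"offset": [0.2,0,-2],"yaw": 0,"jaw": 100},
  ],
)

```text
time: 13.85
eef_pos: [1.2575, -0.06, 0.5526]
tool_rot: [-2.863, 0.056, 1.223]
contact_force: [-1.0, -0.7, 1.3]
width: 1.002
```

Call:
play_rows(
  plan=[
    {"offset": [0.2,0,-1],"yaw": 0,"jaw": 100},
    {"offset": [0.2,0,-2],"yaw": 0,"jaw": 100},
  ],
)

```text
time: 14.1
eef_pos: [1.2572, -0.0608, 0.5785]
tool_rot: [-2.887, 0.057, 1.168]
contact_force: [-0.3, -0.1, -0.6]
width: 0.999
```

```bash
python3 st.py
```

```text
14.1 [-7.300e-02  1.137e+00  1.000e-03  3.100e-02  1.202e+00  1.548e+00] [ 1.2572 -0.0608  0.5785]
[[ 0.718 -0.044 -0.694]
 [-0.024 -0.999  0.039]
 [-0.695 -0.012 -0.719]]
```

Call:
play_rows(
  plan=[
    {"offset": [0.2,0,-1],"yaw": 0,"jaw": 100},
    {"offset": [0.2,0,-2],"yaw": 0,"jaw": 100},
  ],
)

```text
time: 14.35
eef_pos: [1.2563, -0.061, 0.6033]
tool_rot: [-2.908, 0.058, 1.115]
contact_force: [-0.1, 0.0, 0.4]
width: 1.001
```

Call:
play_rows(
  plan=[
    {"offset": [0.2,0,-1],"yaw": 0,"jaw": 100},
    {"offset": [0.2,0,-2],"yaw": 0,"jaw": 100},
  ],
)

```text
time: 14.6
eef_pos: [1.2539, -0.061, 0.631]
tool_rot: [-2.929, 0.059, 1.061]
contact_force: [-0.9, 0.7, 0.2]
width: 0.997
```

```bash
python3 st.py; cat > route.py <<'E'
from kin import *
def route(W,R=None,n=4,q=None,psi=None):
    s=sense();R=R or Ro.from_rotvec(s['tool_rot']);q=s['joints'] if q is None else q;x0=s['eef_pos'];Rm=R.as_matrix();prev=x0
    for w in W:
        w=np.array(w);qs=q.copy();es=[];m5=9
        for i in range(1,n+1):
            q,e=ikc(prev+(w-prev)*i/n,R,q);es.append(e);m5=min(m5,q[4])
        print(w.round(3),'units',((w-x0)@Rm/.06).round(2),'step',((w-prev)@Rm/.06).round(2),'err %.4f'%max(es),'q5min %.2f'%m5,q.round(2),'maxdq %.2f'%np.abs(q-qs).max());prev=w
    return q
E
python3 - <<'E'
from route import *
M=[.723,-.2285,-.06]
route([(1.0,-.25,.5),(.75,-.38,.42),(.52,-.4,.35),(.46,-.38,.22),(.46,-.25,.14),(.53,-.214,.13)])
E
```

```text
14.6 [-7.400e-02  1.101e+00  1.000e-03  3.300e-02  1.164e+00  1.548e+00] [ 1.2539 -0.061   0.631 ]
[[ 0.768 -0.044 -0.639]
 [-0.027 -0.999  0.037]
 [-0.64  -0.011 -0.768]]
[ 1.   -0.25  0.5 ] units [-1.77  3.36  4.27] step [-1.77  3.36  4.27] err 0.0000 q5min 0.59 [-0.32  0.45  1.28  0.41  0.59  1.05] maxdq 1.28
[ 0.75 -0.38  0.42] units [-4.05  5.72  7.87] step [-2.29  2.36  3.61] err 0.0000 q5min 0.55 [-0.64  0.21  1.74  0.88  0.6   0.38] maxdq 0.67
[ 0.52 -0.4   0.35] units [-6.24  6.24 11.21] step [-2.19  0.52  3.33] err 0.0000 q5min 0.62 [-0.94  0.01  2.1   1.1   0.75 -0.07] maxdq 0.45
[ 0.46 -0.38  0.22] units [-5.63  5.97 13.52] step [ 0.61 -0.26  2.32] err 0.0000 q5min 0.71 [-1.02  0.13  2.27  1.38  0.71 -0.51] maxdq 0.44
[ 0.46 -0.25  0.14] units [-4.83  3.82 14.63] step [ 0.8  -2.15  1.1 ] err 0.0000 q5min 0.61 [-0.83  0.17  2.46  1.85  0.61 -0.9 ] maxdq 0.48
[ 0.53  -0.214  0.13 ] units [-3.85  3.18 14.03] step [ 0.99 -0.65 -0.6 ] err 0.0000 q5min 0.52 [-0.63  0.24  2.4   2.1   0.52 -0.99] maxdq 0.25
```

Call:
play_rows(
  plan=[
    {"offset": [-0.3,0.55,0.7],"yaw": 0,"jaw": 100},
    {"offset": [-0.6,1.1,1.4],"yaw": 0,"jaw": 100},
    {"offset": [-0.9,1.7,2.15],"yaw": 0,"jaw": 100},
    {"offset": [-1.2,2.25,2.85],"yaw": 0,"jaw": 100},
    {"offset": [-1.5,2.8,3.55],"yaw": 0,"jaw": 100},
    {"offset": [-1.8,3.4,4.3],"yaw": 0,"jaw": 100},
    {"offset": [-2.25,3.85,5.0],"yaw": 0,"jaw": 100},
    {"offset": [-2.7,4.3,5.7],"yaw": 0,"jaw": 100},
    {"offset": [-3.15,4.8,6.45],"yaw": 0,"jaw": 100},
    {"offset": [-3.6,5.3,7.2],"yaw": 0,"jaw": 100},
  ],
)

```text
time: 15.85
eef_pos: [0.8411, -0.3331, 0.4502]
tool_rot: [-2.93, 0.059, 1.061]
contact_force: [0.6, -0.1, 0.3]
width: 1.002
```

```bash
python3 - <<'E'
from route import *
route([(.75,-.38,.42),(.52,-.4,.35),(.46,-.38,.22),(.46,-.25,.14),(.53,-.214,.13)])
E
```

```text
[ 0.75 -0.38  0.42] units [-0.82  0.85  1.33] step [-0.82  0.85  1.33] err 0.0000 q5min 0.56 [-0.64  0.21  1.75  0.88  0.6   0.38] maxdq 0.25
[ 0.52 -0.4   0.35] units [-3.01  1.37  4.66] step [-2.19  0.51  3.33] err 0.0000 q5min 0.62 [-0.94  0.01  2.1   1.1   0.74 -0.07] maxdq 0.45
[ 0.46 -0.38  0.22] units [-2.4   1.1   6.98] step [ 0.61 -0.27  2.32] err 0.0000 q5min 0.71 [-1.02  0.13  2.27  1.38  0.71 -0.51] maxdq 0.44
[ 0.46 -0.25  0.14] units [-1.6  -1.05  8.08] step [ 0.79 -2.15  1.1 ] err 0.0000 q5min 0.61 [-0.83  0.17  2.46  1.86  0.61 -0.91] maxdq 0.48
[ 0.53  -0.214  0.13 ] units [-0.62 -1.7   7.49] step [ 0.99 -0.65 -0.6 ] err 0.0000 q5min 0.52 [-0.63  0.24  2.4   2.11  0.52 -0.99] maxdq 0.25
```

Call:
play_rows(
  plan=[
    {"offset": [-0.4,0.4,0.65],"yaw": 0,"jaw": 100},
    {"offset": [-0.8,0.85,1.3],"yaw": 0,"jaw": 100},
    {"offset": [-1.35,1.0,2.15],"yaw": 0,"jaw": 100},
    {"offset": [-1.9,1.1,3.0],"yaw": 0,"jaw": 100},
    {"offset": [-2.45,1.25,3.8],"yaw": 0,"jaw": 100},
    {"offset": [-3.0,1.35,4.65],"yaw": 0,"jaw": 100},
    {"offset": [-2.8,1.3,5.4],"yaw": 0,"jaw": 100},
    {"offset": [-2.6,1.2,6.2],"yaw": 0,"jaw": 100},
    {"offset": [-2.4,1.1,7.0],"yaw": 0,"jaw": 100},
  ],
)

```text
time: 16.98
eef_pos: [0.4599, -0.3794, 0.2189]
tool_rot: [-2.931, 0.061, 1.062]
contact_force: [-0.0, -0.4, 0.5]
width: 0.996
```

Call:
play_rows(
  plan=[
    {"offset": [0.25,-0.7,0.35],"yaw": 0,"jaw": 100},
    {"offset": [0.5,-1.4,0.7],"yaw": 0,"jaw": 100},
    {"offset": [0.8,-2.15,1.1],"yaw": 0.1,"jaw": 100},
    {"offset": [1.3,-2.5,0.8],"yaw": 0.1,"jaw": 100},
    {"offset": [1.8,-2.8,0.5],"yaw": 0.1,"jaw": 100},
    {"offset": [1.8,-2.8,0.5],"yaw": 0.1,"jaw": 100},
  ],
)

```text
time: 17.73
eef_pos: [0.5337, -0.212, 0.1292]
tool_rot: [-2.919, 0.062, 1.056]
contact_force: [-0.8, -0.3, -0.3]
width: 0.999
```

```bash
python3 st.py; python3 - <<'E'
from h import *
s=sense();im=read_camera('wrist');np.save('w2.npy',np.r_[s['eef_pos'],s['tool_rot']])
cv2.imwrite('pics/w2.png',cv2.resize(im,None,fx=1.5,fy=1.5))
E
```

```text
17.725 [-0.62   0.247  2.398  2.115  0.521 -0.985] [ 0.5337 -0.212   0.1292]
[[ 0.768 -0.05  -0.639]
 [-0.025 -0.999  0.048]
 [-0.64  -0.021 -0.768]]
```

View pics/w2.png

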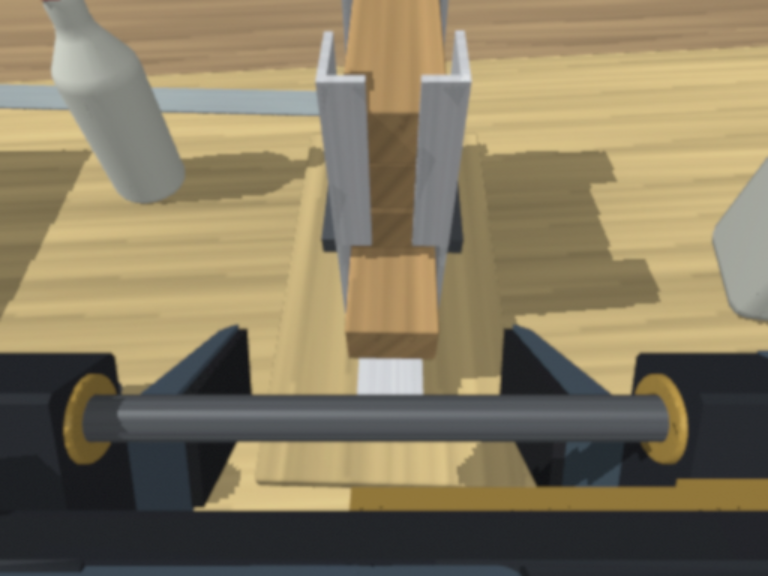

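```bash
python3 - <<'E'
from route import *
v=np.load('w2.npy');po={'wrist':(v[:3],v[3:])};w='wrist';D='side'
for be in (-.129,-.133,-.137,-.141):
    q,r=fit([(w,(211.3,53.5),(-.084,.0315,.18)),(w,(313.3,53.5),(-.084,-.0315,.18)),(w,(230.7,222),(be,.025,.07)),(w,(292,222),(be,-.025,.07)),(w,(231.5,238),(be,.025,.04)),(w,(291,238),(be,-.025,.04))],[.723,-.2285,-.06],po);print(be,q.round(4),place(q,(be,0,.07)).round(4),r.tolist())
E
```

```text
-0.129 [ 0.7165 -0.2291 -0.0634] [[ 0.5878 -0.2209  0.07  ]] [[-1.8, 4.2], [1.7, 3.0], [-1.0, -2.7], [1.2, -2.7], [0.6, -0.1], [-0.7, -0.0]]
-0.133 [ 0.7197 -0.2298 -0.068 ] [[ 0.587  -0.2208  0.07  ]] [[-1.1, 1.1], [1.5, 0.1], [-1.2, -2.0], [1.2, -1.7], [0.5, 0.5], [-0.8, 0.9]]
-0.137 [ 0.7223 -0.2297 -0.0652] [[ 0.5856 -0.2208  0.07  ]] [[-0.9, -1.2], [0.9, -2.4], [-1.2, -0.4], [1.3, -0.3], [0.5, 2.0], [-0.6, 2.2]]
-0.141 [ 0.7261 -0.2299 -0.0646] [[ 0.5854 -0.2208  0.07  ]] [[-0.4, -4.6], [0.3, -5.8], [-1.2, -0.2], [1.4, -0.1], [0.5, 2.3], [-0.6, 2.5]]
```

```bash
python3 - <<'E'
from route import *
route([(.621,-.2225,.045)])
E
```

```text
[ 0.621 -0.222  0.045] units [2.03 0.12 0.12] step [2.03 0.12 0.12] err 0.0000 q5min 0.53 [-0.53  0.53  2.23  2.38  0.56 -1.2 ] maxdq 0.29
```

Call:
play_rows(
  plan=[
    {"offset": [0.6,0.05,0.05],"yaw": 0.1,"jaw": 100},
    {"offset": [1.2,0.1,0.1],"yaw": 0.1,"jaw": 100},
    {"offset": [1.7,0.12,0.12],"yaw": 0.1,"jaw": 100},
    {"offset": [2.0,0.12,0.12],"yaw": 0.1,"jaw": 100},
    {"offset": [2.0,0.12,0.12],"yaw": 0.1,"jaw": 100},
  ],
)

```text
time: 18.4
eef_pos: [0.6182, -0.223, 0.0455]
tool_rot: [-2.903, 0.073, 1.054]
contact_force: [0.5, -0.3, -0.1]
width: 0.997
```

Call:
play_rows(
  plan=[
    {"offset": [0,0,0],"yaw": 0,"jaw": 50},
    {"offset": [0,0,0],"yaw": 0,"jaw": 40},
    {"offset": [0,0,0],"yaw": 0,"jaw": 30},
    {"offset": [0,0,0],"yaw": 0,"jaw": 30},
    {"offset": [0,0,0],"yaw": 0,"jaw": 30},
  ],
  squeeze=50,
)

```text
time: 19.02
eef_pos: [0.6182, -0.2228, 0.0458]
tool_rot: [-2.904, 0.073, 1.053]
contact_force: [-4.6, -0.4, 4.8]
width: 0.553
```

```bash
python3 st.py; python3 - <<'E'
from route import *
M=[.721,-.2297,-.065]
s=sense();a=place([0,0,-.065],(-1,0,0))[0]
p=s['eef_pos']
route([p+a*.02,p+a*.115,p+a*.125+[0,0,.005],p+a*.125+[0,0,.085],(.5,-.1,.135),(.5,0,.135),(.48,.1,.135),(.46,.22,.13)])
E
```

```text
19.025 [-0.532  0.528  2.231  2.383  0.561 -1.186] [ 0.6182 -0.2228  0.0458]
[[ 0.767 -0.062 -0.639]
 [-0.027 -0.998  0.065]
 [-0.641 -0.033 -0.766]]
[ 0.598 -0.222  0.046] units [-0.26 -0.    0.21] step [-0.26 -0.    0.21] err 0.0000 q5min 0.56 [-0.55  0.51  2.26  2.38  0.58 -1.2 ] maxdq 0.03
[ 0.503 -0.215  0.046] units [-1.47 -0.01  1.23] step [-1.21 -0.    1.02] err 0.0000 q5min 0.60 [-0.67  0.46  2.42  2.32  0.67 -1.27] maxdq 0.15
[ 0.493 -0.215  0.051] units [-1.65 -0.01  1.27] step [-0.18 -0.    0.04] err 0.0000 q5min 0.68 [-0.69  0.44  2.43  2.3   0.68 -1.27] maxdq 0.02
[ 0.493 -0.215  0.131] units [-2.51 -0.05  0.25] step [-0.86 -0.04 -1.02] err 0.0000 q5min 0.55 [-0.69  0.2   2.46  2.05  0.55 -0.96] maxdq 0.31
[ 0.5   -0.1    0.135] units [-2.52 -1.97  0.25] step [-0.01 -1.92  0.  ] err 0.0000 q5min 0.45 [-0.38  0.13  2.54  2.5   0.45 -1.17] maxdq 0.46
[0.5   0.    0.135] units [-2.56 -3.63  0.36] step [-0.04 -1.66  0.11] err 0.0000 q5min 0.41 [-0.05  0.11  2.57  3.1   0.41 -1.51] maxdq 0.60
[0.48  0.1   0.135] units [-2.86 -5.27  0.68] step [-0.3  -1.64  0.32] err 0.0000 q5min 0.41 [ 0.29  0.11  2.57  3.74  0.45 -1.87] maxdq 0.64
[0.46 0.22 0.13] units [-3.12 -7.24  1.09] step [-0.26 -1.97  0.41] err 0.0064 q5min 0.48 [ 0.65  0.19  2.49  4.2   0.58 -2.04] maxdq 0.46
```

Call:
play_rows(
  plan=[
    {"offset": [-0.1,0,0.08],"yaw": 0,"jaw": 30},
    {"offset": [-0.25,0,0.21],"yaw": 0,"jaw": 30},
    {"offset": [-0.42,0,0.35],"yaw": 0,"jaw": 30},
    {"offset": [-0.6,0,0.5],"yaw": 0,"jaw": 30},
    {"offset": [-0.78,0,0.65],"yaw": 0,"jaw": 30},
    {"offset": [-0.96,0,0.8],"yaw": 0,"jaw": 30},
    {"offset": [-1.14,0,0.95],"yaw": 0,"jaw": 30},
    {"offset": [-1.32,0,1.1],"yaw": 0,"jaw": 30},
    {"offset": [-1.5,0,1.25],"yaw": 0,"jaw": 30},
    {"offset": [-1.5,0,1.25],"yaw": 0,"jaw": 30},
  ],
)

```text
time: 20.27
eef_pos: [0.5, -0.2152, 0.0456]
tool_rot: [-2.902, 0.074, 1.055]
contact_force: [-0.3, 0.3, 1.3]
width: 0.552
```

```bash
python3 - <<'E'
from h import *
s=sense();print(s['time'],s['eef_pos'].round(4),s['contact_force'].round(1),s['width'])
im=read_camera('wrist');sd=read_camera('side')[130:275,190:350]
a=cv2.resize(im,None,fx=1.05,fy=1.05);b=cv2.resize(sd,None,fx=2.5,fy=2.5);b=cv2.copyMakeBorder(b,0,max(0,a.shape[0]-b.shape[0]),0,0,cv2.BORDER_CONSTANT)[:a.shape[0]]
o=np.hstack([a,b]);o=cv2.resize(o,None,fx=800/o.shape[1],fy=800/o.shape[1]);cv2.imwrite('pics/d1.png',o)
E
```

```text
20.275 [ 0.5    -0.2152  0.0456] [-0.3  0.3  1.3] 0.5518993794314296
```

View pics/d1.png

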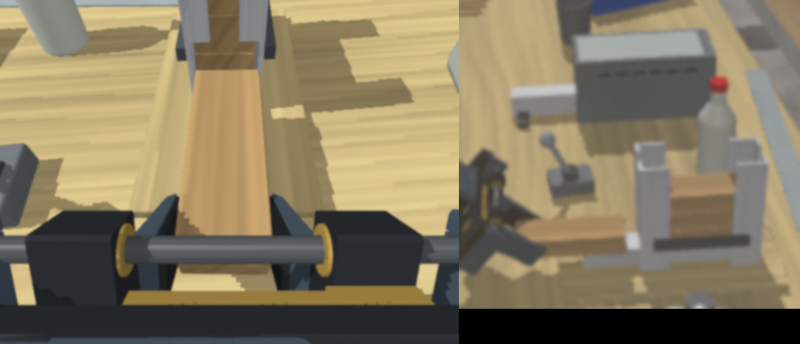

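```bash
python3 - <<'E'
from route import *
d=place(DRY,(-.24,0,.062))[0]
route([(.49,-.2145,.05),(.485,-.21,.135),(.49,-.1,.14),(.49,0,.14),(.475,.08,.12),(.465,.15,.08),d,place(DRY,(-.24,0,.048))[0],place(DRY,(-.13,0,.048))[0]])
E
```

```text
[ 0.49  -0.214  0.05 ] units [-0.19 -0.01  0.07] step [-0.19 -0.01  0.07] err 0.0000 q5min 0.68 [-0.7   0.44  2.44  2.3   0.68 -1.27] maxdq 0.02
[ 0.485 -0.21   0.135] units [-1.16 -0.12 -0.96] step [-0.98 -0.12 -1.03] err 0.0000 q5min 0.55 [-0.7   0.18  2.47  2.03  0.55 -0.94] maxdq 0.33
[ 0.49 -0.1   0.14] units [-1.2  -1.96 -0.96] step [-0.04 -1.84  0.  ] err 0.0000 q5min 0.44 [-0.39  0.1   2.56  2.47  0.44 -1.14] maxdq 0.44
[0.49 0.   0.14] units [-1.25 -3.62 -0.85] step [-0.04 -1.66  0.11] err 0.0000 q5min 0.39 [-0.06  0.07  2.59  3.1   0.39 -1.5 ] maxdq 0.63
[0.475 0.08  0.12 ] units [-1.26 -4.93 -0.35] step [-0.01 -1.3   0.5 ] err 0.0000 q5min 0.41 [ 0.23  0.14  2.59  3.59  0.49 -1.75] maxdq 0.49
[0.465 0.15  0.08 ] units [-0.99 -6.06  0.35] step [ 0.27 -1.13  0.69] err 0.0000 q5min 0.53 [ 0.47  0.31  2.54  3.82  0.63 -1.77] maxdq 0.24
[0.471 0.224 0.062] units [-0.76 -7.28  0.59] step [ 0.23 -1.22  0.25] err 0.0000 q5min 0.64 [ 0.65  0.4   2.45  4.04  0.67 -1.83] maxdq 0.22
[0.471 0.224 0.048] units [-0.61 -7.27  0.77] step [0.15 0.01 0.18] err 0.0000 q5min 0.67 [ 0.65  0.44  2.44  4.01  0.69 -1.78] maxdq 0.04
[0.581 0.217 0.048] units [ 0.8  -7.28 -0.4 ] step [ 1.41 -0.01 -1.18] err 0.0000 q5min 0.58 [ 0.49  0.5   2.28  3.9   0.58 -1.85] maxdq 0.16
```

Call:
play_rows(
  plan=[
    {"offset": [-0.19,0,0.07],"yaw": 0,"jaw": 30},
    {"offset": [-0.65,-0.05,-0.45],"yaw": 0,"jaw": 30},
    {"offset": [-1.16,-0.12,-0.96],"yaw": 0,"jaw": 30},
    {"offset": [-1.2,-0.8,-0.98],"yaw": 0,"jaw": 30},
    {"offset": [-1.2,-1.4,-0.96],"yaw": 0,"jaw": 30},
    {"offset": [-1.2,-2.0,-0.96],"yaw": 0,"jaw": 30},
    {"offset": [-1.22,-2.6,-0.93],"yaw": 0,"jaw": 30},
    {"offset": [-1.23,-3.1,-0.9],"yaw": 0,"jaw": 30},
    {"offset": [-1.25,-3.6,-0.85],"yaw": 0,"jaw": 30},
    {"offset": [-1.25,-4.1,-0.7],"yaw": 0,"jaw": 30},
  ],
)

```text
time: 21.62
eef_pos: [0.4856, 0.03, 0.1347]
tool_rot: [-2.904, 0.073, 1.053]
contact_force: [0.3, -0.4, 0.0]
width: 0.549
```

```bash
python3 st.py;python3 - <<'E'
from route import *
d=place(DRY,(-.24,0,.062))[0]
route([(.475,.08,.12),(.465,.15,.08),d])
E
```

```text
21.625 [ 0.049  0.091  2.591  3.301  0.418 -1.62 ] [0.4856 0.03   0.1347]
[[ 0.767 -0.062 -0.639]
 [-0.027 -0.998  0.065]
 [-0.641 -0.033 -0.767]]
[0.475 0.08  0.12 ] units [-0.   -0.81  0.35] step [-0.   -0.81  0.35] err 0.0000 q5min 0.43 [ 0.23  0.14  2.59  3.58  0.49 -1.75] maxdq 0.28
[0.465 0.15  0.08 ] units [ 0.27 -1.94  1.05] step [ 0.27 -1.13  0.69] err 0.0000 q5min 0.53 [ 0.47  0.31  2.54  3.82  0.63 -1.77] maxdq 0.24
[0.471 0.224 0.062] units [ 0.5  -3.17  1.3 ] step [ 0.23 -1.22  0.25] err 0.0000 q5min 0.64 [ 0.65  0.4   2.45  4.04  0.67 -1.83] maxdq 0.22
```

Call:
play_rows(
  plan=[
    {"offset": [0,-0.4,0.15],"yaw": 0,"jaw": 30},
    {"offset": [0,-0.8,0.35],"yaw": 0,"jaw": 30},
    {"offset": [0.1,-1.2,0.6],"yaw": 0,"jaw": 30},
    {"offset": [0.2,-1.6,0.85],"yaw": 0,"jaw": 30},
    {"offset": [0.27,-2.0,1.05],"yaw": 0,"jaw": 30},
    {"offset": [0.35,-2.4,1.15],"yaw": 0,"jaw": 30},
    {"offset": [0.4,-2.8,1.2],"yaw": 0,"jaw": 30},
    {"offset": [0.46,-3.15,1.25],"yaw": 0,"jaw": 30},
    {"offset": [0.46,-3.15,1.25],"yaw": 0,"jaw": 30},
  ],
)

```text
time: 22.75
eef_pos: [0.4708, 0.2229, 0.0654]
tool_rot: [-2.904, 0.07, 1.054]
contact_force: [0.2, 0.3, -0.7]
width: 0.55
```

```bash
python3 - <<'E'
from h import *
s=sense();print(s['time'],s['joints'].round(2),s['eef_pos'].round(4),s['contact_force'].round(1),s['width'])
p=(s['eef_pos'],s['tool_rot'])
im=read_camera('wrist')
for l in [(-.225,.018,.04),(-.225,-.018,.04),(-.11,.018,.04),(-.11,-.018,.04),(-.11,.056,.12),(-.11,-.056,.12),(.135,.056,.12),(.135,-.056,.12)]:
    q=proj('wrist',place(DRY,l),p)[0];print(l,q.round(1));cv2.circle(im,tuple(int(v) for v in q.round()),2,(0,0,255),-1)
cv2.imwrite('pics/w3.png',cv2.resize(im,None,fx=1.5,fy=1.5))
E
```

```text
22.75 [ 0.65  0.39  2.45  4.04  0.66 -1.83] [0.4708 0.2229 0.0654] [ 0.2  0.3 -0.7] 0.549811578448536
(-0.225, 0.018, 0.04) [223.9 243.8]
(-0.225, -0.018, 0.04) [280.5 242.9]
(-0.11, 0.018, 0.04) [230.1 121.4]
(-0.11, -0.018, 0.04) [273.2 120.3]
(-0.11, 0.056, 0.12) [161.2  27.4]
(-0.11, -0.056, 0.12) [335.8  21.5]
(0.135, 0.056, 0.12) [196.4 -90.6]
(0.135, -0.056, 0.12) [301.4 -95.2]
```

View pics/w3.png

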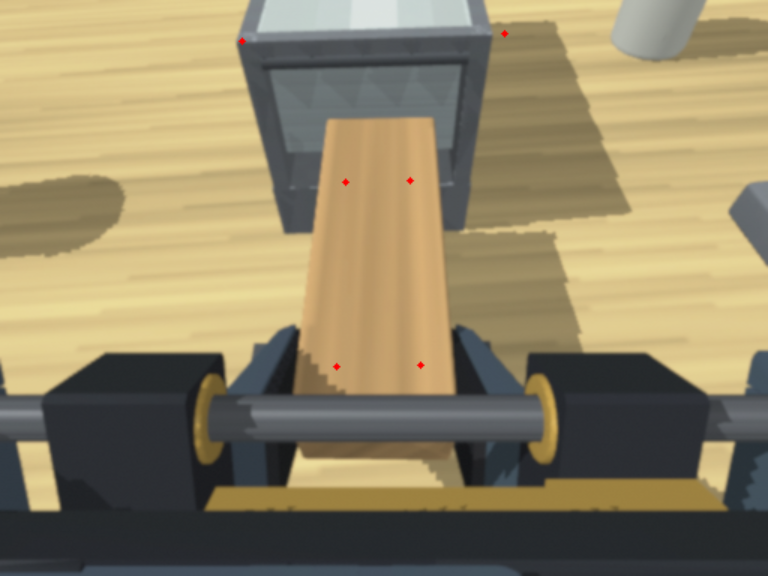

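```bash
python3 - <<'E'
from h import *
s=sense();po={'wrist':(s['eef_pos'],s['tool_rot'])};w='wrist'
for dx in (0,):
  q,r=fit([(w,(160,26.7),(-.11,.056,.12)),(w,(327.3,24.3),(-.11,-.056,.12)),(w,(190,155.3),(-.11,.056,0)),(w,(310,153.3),(-.11,-.056,0))],DRY,po);print(q.round(4),r.tolist(),'sill',place(q,(-.11,0,.04)).round(4))
# blank top plane z: front corners
B=[(w,(219.3,78.7),(.075,.025,0)),(w,(289.3,78.7),(.075,-.025,0))]
def f(v):
    X=place(v[:3],[b[2] for b in B]);X[:,2]=v[3];return np.r_[(proj(w,X,po[w])-np.array([b[1] for b in B])).ravel(),(v[3]-.090)*1e3]
r=least_squares(f,[.51,.22,-.06,.09]);print('blank',r.x.round(4),'front',place(r.x[:3],(.075,0,0)).round(4),r.fun.round(2))
E
```

```text
[ 0.7095  0.2089 -0.0841] [[-3.4, 0.1], [4.0, -1.3], [-0.1, -0.6], [-0.1, 0.7]] sill [[0.5999 0.2181 0.04  ]]
blank [ 0.5122  0.221  -0.1121  0.0894] front [[0.5867 0.2126 0.    ]] [-1.12 -0.2   1.09 -0.03 -0.57]
```

```bash
python3 - <<'E'
from route import *
p=sense()['eef_pos'];a=place([0,0,-.065],(1,0,0))[0]
p2=p+[0,.003,-.0185]
route([p2,p2+a*.11])
E
```

```text
[0.47  0.225 0.047] units [ 0.2  -0.04  0.24] step [ 0.2  -0.04  0.24] err 0.0000 q5min 0.67 [ 0.65  0.45  2.44  4.01  0.69 -1.78] maxdq 0.06
[0.58  0.218 0.047] units [ 1.6  -0.03 -0.94] step [ 1.41  0.01 -1.18] err 0.0000 q5min 0.59 [ 0.49  0.5   2.28  3.9   0.59 -1.84] maxdq 0.17
```

Call:
play_rows(
  plan=[
    {"offset": [0.1,-0.04,0.12],"yaw": 0,"jaw": 30},
    {"offset": [0.2,-0.05,0.24],"yaw": 0,"jaw": 30},
    {"offset": [0.2,-0.05,0.24],"yaw": 0,"jaw": 30},
  ],
)

```text
time: 23.18
eef_pos: [0.4709, 0.2249, 0.0458]
tool_rot: [-2.904, 0.074, 1.054]
contact_force: [1.1, 0.6, -0.6]
width: 0.556
```

Call:
play_rows(
  plan=[
    {"offset": [0.2,0,-0.17],"yaw": 0,"jaw": 30},
    {"offset": [0.4,0,-0.34],"yaw": 0,"jaw": 30},
    {"offset": [0.6,0,-0.5],"yaw": 0,"jaw": 30},
    {"offset": [0.8,0,-0.67],"yaw": 0,"jaw": 30},
    {"offset": [1.0,0,-0.84],"yaw": 0,"jaw": 30},
    {"offset": [1.2,0,-1.0],"yaw": 0,"jaw": 30},
    {"offset": [1.4,0,-1.17],"yaw": 0,"jaw": 30},
    {"offset": [1.4,0,-1.17],"yaw": 0,"jaw": 30},
  ],
)

```text
time: 24.18
eef_pos: [0.5815, 0.2187, 0.0468]
tool_rot: [-2.903, 0.074, 1.052]
contact_force: [13.1, 0.5, -10.2]
width: 0.549
```

```bash
python3 - <<'E'
from h import *
s=sense();print(s['time'],s['joints'].round(2),s['eef_pos'].round(4),s['contact_force'].round(1),s['width'])
im=read_camera('wrist');sd=read_camera('side')[110:240,170:340]
a=cv2.resize(im,None,fx=1.05,fy=1.05);b=cv2.resize(sd,None,fx=2.5,fy=2.5);b=cv2.copyMakeBorder(b,0,max(0,a.shape[0]-b.shape[0]),0,0,cv2.BORDER_CONSTANT)[:a.shape[0]]
o=np.hstack([a,b]);o=cv2.resize(o,None,fx=800/o.shape[1],fy=800/o.shape[1]);cv2.imwrite('pics/p1.png',o)
E
```

```text
24.175 [ 0.49  0.51  2.28  3.9   0.59 -1.84] [0.5815 0.2187 0.0468] [ 13.1   0.5 -10.2] 0.5492499478085318
```

View pics/p1.png

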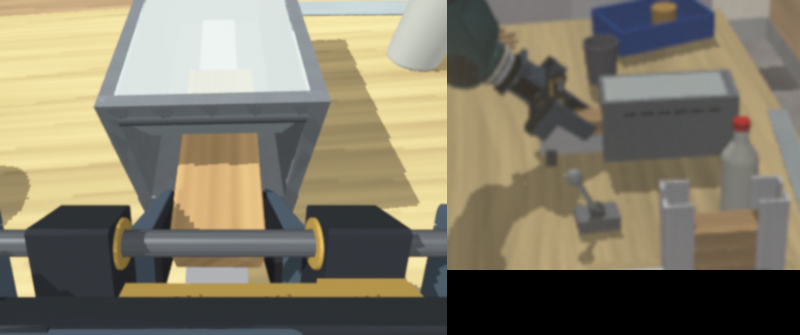

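```bash
python3 - <<'E'
from route import *
s=sense();print(s['contact_force'].round(1));p=s['eef_pos'];a=place([0,0,-.065],(1,0,0))[0]
print('dryer x of TCP',(p-place(DRY,(0,0,0))[0])@place([0,0,DRY[2]],(1,0,0))[0])
b=p-a*.078
route([p-a*.04,b,b+[0,0,.0085],b+[0,0,.0085]+a*.125])
E
```

```text
[ 16.9  -2.8 -13.3]
dryer x of TCP -0.12944969717498428
[0.541 0.221 0.047] units [-0.51 -0.    0.43] step [-0.51 -0.    0.43] err 0.0000 q5min 0.60 [ 0.54  0.48  2.34  3.94  0.63 -1.82] maxdq 0.06
[0.503 0.224 0.047] units [-1.   -0.    0.83] step [-0.49 -0.    0.41] err 0.0000 q5min 0.64 [ 0.6   0.46  2.39  3.97  0.66 -1.8 ] maxdq 0.06
[0.503 0.224 0.055] units [-1.09 -0.01  0.72] step [-0.09 -0.   -0.11] err 0.0000 q5min 0.65 [ 0.6   0.44  2.4   3.99  0.65 -1.83] maxdq 0.02
[0.628 0.216 0.055] units [ 0.51 -0.   -0.61] step [ 1.6   0.   -1.34] err 0.0000 q5min 0.53 [ 0.44  0.52  2.21  3.9   0.53 -1.9 ] maxdq 0.19
```

Call:
play_rows(
  plan=[
    {"offset": [0,0,0],"yaw": 0,"jaw": 80},
    {"offset": [0,0,0],"yaw": 0,"jaw": 80},
    {"offset": [-0.25,0,0.21],"yaw": 0,"jaw": 80},
    {"offset": [-0.5,0,0.42],"yaw": 0,"jaw": 80},
    {"offset": [-0.75,0,0.62],"yaw": 0,"jaw": 80},
    {"offset": [-1.0,0,0.83],"yaw": 0,"jaw": 60},
    {"offset": [-1.09,0,0.72],"yaw": 0,"jaw": 20},
    {"offset": [-1.09,0,0.72],"yaw": 0,"jaw": 0},
    {"offset": [-1.09,0,0.72],"yaw": 0,"jaw": 0},
    {"offset": [-1.09,0,0.72],"yaw": 0,"jaw": 0},
  ],
)

```text
time: 25.52
eef_pos: [0.5029, 0.2232, 0.0555]
tool_rot: [-2.903, 0.073, 1.053]
contact_force: [-1.0, -0.2, 0.3]
width: 0.279
```

Call:
play_rows(
  plan=[
    {"offset": [0,0,0],"yaw": 0,"jaw": 0},
    {"offset": [0,0,0],"yaw": 0,"jaw": 0},
  ],
)

```text
time: 25.78
eef_pos: [0.5025, 0.2232, 0.0553]
tool_rot: [-2.903, 0.073, 1.054]
contact_force: [0.7, -0.0, 0.0]
width: 0.067
```

```bash
python3 - <<'E'
from route import *
s=sense();print(s['time'],s['contact_force'].round(1),s['eef_pos'].round(4),s['width']);p=s['eef_pos'];a=place([0,0,-.065],(1,0,0))[0]
print('dryer x of TCP',(p-place(DRY,(0,0,0))[0])@place([0,0,DRY[2]],(1,0,0))[0])
route([p+a*.125])
im=read_camera('wrist');cv2.imwrite('pics/p2.png',im)
E
```

```text
25.775 [ 0.7 -0.   0. ] [0.5025 0.2232 0.0553] 0.06734958264148727
dryer x of TCP -0.20831165002289445
[0.627 0.215 0.055] units [ 1.6   0.01 -1.34] step [ 1.6   0.01 -1.34] err 0.0000 q5min 0.53 [ 0.44  0.51  2.21  3.9   0.53 -1.9 ] maxdq 0.19
```

View pics/p2.png

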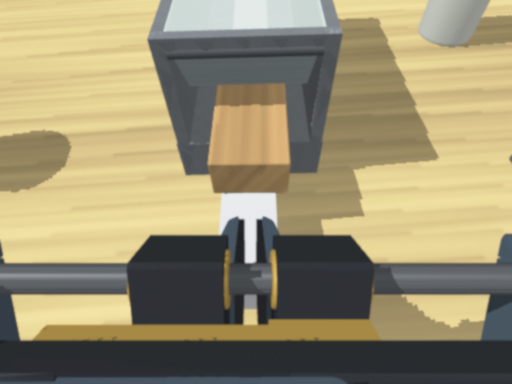

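Call:
play_rows(
  plan=[
    {"offset": [0.15,0,-0.12],"yaw": 0,"jaw": 0},
    {"offset": [0.35,0,-0.29],"yaw": 0,"jaw": 0},
    {"offset": [0.55,0,-0.46],"yaw": 0,"jaw": 0},
    {"offset": [0.75,0,-0.63],"yaw": 0,"jaw": 0},
    {"offset": [0.95,0,-0.8],"yaw": 0,"jaw": 0},
    {"offset": [1.15,0,-0.96],"yaw": 0,"jaw": 0},
    {"offset": [1.3,0,-1.09],"yaw": 0,"jaw": 0},
    {"offset": [1.45,0,-1.21],"yaw": 0,"jaw": 0},
    {"offset": [1.45,0,-1.21],"yaw": 0,"jaw": 0},
  ],
)

```text
time: 26.95
eef_pos: [0.6164, 0.2162, 0.0554]
tool_rot: [-2.903, 0.073, 1.052]
contact_force: [-0.1, 0.1, 0.2]
width: -0.0
```

```bash
python3 - <<'E'
from route import *
s=sense();print(s['time'],s['contact_force'].round(1),s['eef_pos'].round(4),s['width']);p=s['eef_pos']
print('dryer x of TCP',(p-place(DRY,(0,0,0))[0])@place([0,0,DRY[2]],(1,0,0))[0])
E
```

```text
26.95 [-0.1  0.1  0.2] [0.6164 0.2162 0.0554] -0.0004544587685018175
dryer x of TCP -0.09419595014539965
```

Call:
play_rows(
  plan=[
    {"offset": [0.1,0,-0.08],"yaw": 0,"jaw": 0},
    {"offset": [0.2,0,-0.17],"yaw": 0,"jaw": 0},
    {"offset": [0.2,0,-0.17],"yaw": 0,"jaw": 0},
  ],
)

```text
time: 27.32
eef_pos: [0.6318, 0.2153, 0.0554]
tool_rot: [-2.903, 0.073, 1.053]
contact_force: [-0.2, -0.3, -1.5]
width: 0.005
```

Call:
play_rows(
  plan=[
    {"offset": [-0.2,0,0.17],"yaw": 0,"jaw": 0},
    {"offset": [-0.5,0,0.42],"yaw": 0,"jaw": 0},
    {"offset": [-0.9,0,0.75],"yaw": 0,"jaw": 0},
    {"offset": [-1.3,0,1.09],"yaw": 0,"jaw": 0},
    {"offset": [-1.6,0,1.34],"yaw": 0,"jaw": 0},
    {"offset": [-1.6,0,1.34],"yaw": 0,"jaw": 0},
  ],
)

```text
time: 28.08
eef_pos: [0.5044, 0.2232, 0.0552]
tool_rot: [-2.904, 0.071, 1.055]
contact_force: [-0.0, 0.1, 0.3]
width: 0.003
```

```bash
python3 - <<'E'
from route import *
s=sense();print(s['time'],s['contact_force'].round(1),s['eef_pos'].round(4),s['width']);p=s['eef_pos']
print('dryer x of TCP',(p-place(DRY,(0,0,0))[0])@place([0,0,DRY[2]],(1,0,0))[0])
im=read_camera('wrist');sc=read_camera('scene')[190:300,220:350]
a=im;b=cv2.resize(sc,None,fx=2.2,fy=2.2);b=cv2.copyMakeBorder(b,0,max(0,a.shape[0]-b.shape[0]),0,0,cv2.BORDER_CONSTANT)[:a.shape[0]]
cv2.imwrite('pics/p3.png',np.hstack([a,b]))
E
```

```text
28.075 [-0.   0.1  0.3] [0.5044 0.2232 0.0552] 0.0028918699981781582
dryer x of TCP -0.2064529780063475
```

View pics/p3.png

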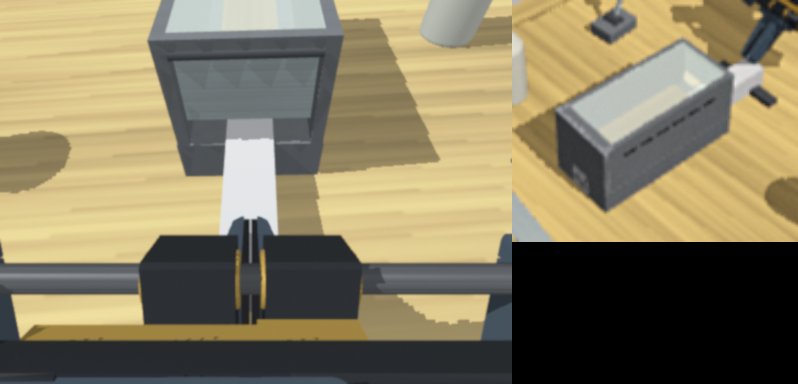

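```bash
python3 - <<'E'
from route import *
s=sense();po=(s['eef_pos'],s['tool_rot'])
print('flap edge shut',proj('wrist',place(DRY,[(-.11,.043,.062),(-.11,-.043,.062),(-.10,0,.062)]),po).round(1).tolist(), 'open .15',proj('wrist',place(DRY,[(-.11+.048*.15,0,.0625)]),po).round(1).tolist(),'lintel',proj('wrist',place(DRY,[(-.11,0,.113),(-.11,0,.12)]),po).round(1).tolist())
r=trace('flap','wrist');print([(d['xy'],d['confidence'],np.where(d['region'].any(1))[0][[0,-1]]) for d in r[:2]])
route([(.47,.18,.07),(.455,.10,.105),(.46,.03,.12),(.465,-.032,.11),(.47,-.032,.083),(.50,-.034,.083),(.56,-.037,.083),(.59,-.039,.083)])
E
```

```text
flap edge shut [[192.9, 122.2], [316.3, 118.8], [254.2, 111.0]] open .15 [[254.2, 113.1]] lintel [[252.2, 51.6], [251.9, 39.8]]
[([247.9, 79.2], 0.94, array([ 47, 120]))]
[0.47 0.18 0.07] units [-0.61  0.75  0.16] step [-0.61  0.75  0.16] err 0.0000 q5min 0.65 [ 0.54  0.36  2.5   3.91  0.65 -1.78] maxdq 0.11
[0.455 0.1   0.105] units [-1.14  2.08 -0.21] step [-0.53  1.33 -0.37] err 0.0000 q5min 0.56 [ 0.32  0.19  2.61  3.67  0.56 -1.75] maxdq 0.24
[0.46 0.03 0.12] units [-1.2   3.23 -0.53] step [-0.07  1.15 -0.32] err 0.0000 q5min 0.48 [ 0.05  0.11  2.63  3.29  0.48 -1.6 ] maxdq 0.38
[ 0.465 -0.032  0.11 ] units [-1.01  4.26 -0.52] step [0.2  1.03 0.01] err 0.0000 q5min 0.49 [-0.19  0.15  2.63  2.91  0.52 -1.42] maxdq 0.38
[ 0.47  -0.032  0.083] units [-0.65  4.27 -0.23] step [0.35 0.01 0.29] err 0.0000 q5min 0.54 [-0.18  0.27  2.61  2.94  0.61 -1.46] maxdq 0.11
[ 0.5   -0.034  0.083] units [-0.27  4.27 -0.55] step [ 0.38  0.   -0.32] err 0.0000 q5min 0.58 [-0.17  0.29  2.55  2.95  0.58 -1.46] maxdq 0.05
[ 0.56  -0.037  0.083] units [ 0.5   4.26 -1.2 ] step [ 0.77 -0.01 -0.64] err 0.0000 q5min 0.53 [-0.15  0.34  2.45  2.96  0.53 -1.45] maxdq 0.11
[ 0.59  -0.039  0.083] units [ 0.88  4.26 -1.52] step [ 0.38  0.   -0.32] err 0.0000 q5min 0.50 [-0.14  0.37  2.39  2.97  0.5  -1.44] maxdq 0.05
```

Call:
play_rows(
  plan=[
    {"offset": [-0.6,0.4,0.3],"yaw": 0,"jaw": 0},
    {"offset": [-0.65,0.9,0.15],"yaw": 0,"jaw": 0},
    {"offset": [-0.9,1.5,-0.05],"yaw": 0,"jaw": 0},
    {"offset": [-1.14,2.1,-0.2],"yaw": 0,"jaw": 0},
    {"offset": [-1.17,2.65,-0.4],"yaw": 0,"jaw": 0},
    {"offset": [-1.2,3.2,-0.53],"yaw": 0,"jaw": 0},
    {"offset": [-1.1,3.75,-0.53],"yaw": 0,"jaw": 0},
    {"offset": [-1.0,4.26,-0.52],"yaw": 0,"jaw": 0},
    {"offset": [-1.0,4.26,-0.52],"yaw": 0,"jaw": 0},
  ],
)

```text
time: 29.35
eef_pos: [0.4652, -0.035, 0.1095]
tool_rot: [-2.902, 0.08, 1.052]
contact_force: [-0.1, 0.1, 0.3]
width: 0.005
```

```bash
python3 - <<'E'
from route import *
s=sense();po=(s['eef_pos'],s['tool_rot']);print(s['time'],s['eef_pos'].round(4),s['contact_force'].round(1))
im=read_camera('wrist');cv2.imwrite('pics/s1.png',im)
for n in ('switch_tip','switch','switch_base'): print(n,[(np.round(d['xy'],1).tolist(),round(d['confidence'],2)) for d in search_frame(n,'wrist')[:2]])
print('pred tip',proj('wrist',[[.5327,-.0312,.092],[.5607,-.0383,.03]],po).round(1).tolist())
E
```

```text
29.35 [ 0.4652 -0.035   0.1095] [-0.1  0.1  0.3]
switch_tip [([233.9, 169.2], 0.81)]
switch [([233.4, 175.9], 0.89), ([424.3, 95.5], 0.51)]
switch_base [([233.2, 191.8], 0.95), ([1.9, 151.6], 0.52)]
pred tip [[241.1, 172.8], [251.1, 192.7]]
```

View pics/s1.png

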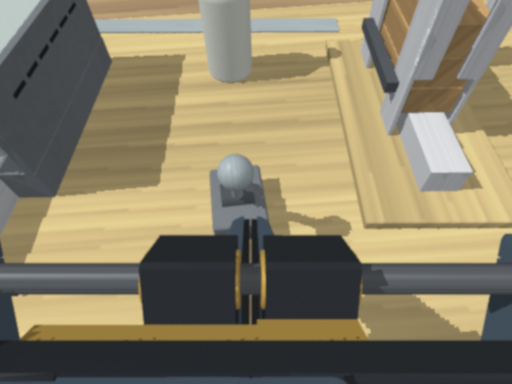

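```bash
python3 - <<'E'
from route import *
route([(.47,-.029,.083),(.52,-.030,.083),(.575,-.032,.084),(.585,-.032,.083)])
E
```

```text
[ 0.47  -0.029  0.083] units [ 0.35 -0.04  0.29] step [ 0.35 -0.04  0.29] err 0.0000 q5min 0.54 [-0.17  0.27  2.61  2.96  0.61 -1.47] maxdq 0.11
[ 0.52  -0.03   0.083] units [ 0.99 -0.07 -0.25] step [ 0.64 -0.03 -0.53] err 0.0000 q5min 0.56 [-0.15  0.31  2.52  2.98  0.56 -1.46] maxdq 0.09
[ 0.575 -0.032  0.084] units [ 1.68 -0.1  -0.85] step [ 0.69 -0.02 -0.6 ] err 0.0000 q5min 0.51 [-0.13  0.35  2.42  2.99  0.51 -1.46] maxdq 0.10
[ 0.585 -0.032  0.083] units [ 1.82 -0.11 -0.94] step [ 0.14 -0.01 -0.09] err 0.0000 q5min 0.50 [-0.13  0.36  2.4   2.99  0.5  -1.46] maxdq 0.02
```

Call:
play_rows(
  plan=[
    {"offset": [0.35,-0.04,0.29],"yaw": 0,"jaw": 0},
    {"offset": [0.6,-0.05,0.08],"yaw": 0,"jaw": 0},
    {"offset": [0.8,-0.06,-0.09],"yaw": 0,"jaw": 0},
    {"offset": [1.0,-0.07,-0.26],"yaw": 0,"jaw": 0},
    {"offset": [1.2,-0.08,-0.43],"yaw": 0,"jaw": 0},
    {"offset": [1.4,-0.09,-0.6],"yaw": 0,"jaw": 0},
    {"offset": [1.55,-0.1,-0.73],"yaw": 0,"jaw": 0},
    {"offset": [1.68,-0.1,-0.85],"yaw": 0,"jaw": 0},
    {"offset": [1.68,-0.1,-0.85],"yaw": 0,"jaw": 0},
  ],
)

```text
time: 30.68
eef_pos: [0.5754, -0.0325, 0.0841]
tool_rot: [-2.904, 0.073, 1.053]
contact_force: [0.7, 0.3, 0.1]
width: 0.006
```

```bash
python3 - <<'E'
from h import *
s=sense();print(s['time'],s['eef_pos'].round(4),s['contact_force'].round(1))
for c in ('scene','side'):
    read_camera(c);print(c,[(np.round(d['xy'],1).tolist(),round(d['confidence'],2)) for d in search_frame('switch_tip',c)[:2]])
for a in (.7,.85,1.0):
    X=[[.572+.08*np.sin(a-.505),-.033,.022+.08*np.cos(a-.505)]];print(a,proj('scene',X).round(1),proj('side',X).round(1))
E
```

```text
30.675 [ 0.5754 -0.0325  0.0841] [0.7 0.3 0.1]
scene [([261.7, 191.4], 0.47), ([206.8, 183.2], 0.32)]
side [([250.6, 198.5], 0.49)]
0.7 [[260.4 184.3]] [[248.3 192.6]]
0.85 [[258.1 186.2]] [[251.9 193.1]]
1.0 [[255.9 188.5]] [[255.2 194. ]]
```

Call:
play_rows(
  plan=[
    {"offset": [0.06,0,-0.05],"yaw": 0,"jaw": 0},
    {"offset": [0.12,0,-0.1],"yaw": 0,"jaw": 0},
    {"offset": [0.18,0,-0.15],"yaw": 0,"jaw": 0},
    {"offset": [0.18,0,-0.15],"yaw": 0,"jaw": 0},
  ],
)

```text
time: 31.38
eef_pos: [0.584, -0.0328, 0.0814]
tool_rot: [-2.899, 0.073, 1.064]
contact_force: [-40.0, -0.3, 22.9]
width: 0.005
```

```bash
python3 - <<'E'
from h import *
s=sense();print(s['time'],s['eef_pos'].round(4),s['contact_force'].round(1))
im=read_camera('side');cv2.imwrite('pics/s2.png',cv2.resize(im[165:245,205:285],None,fx=5,fy=5,interpolation=cv2.INTER_CUBIC))
E
```

```text
31.375 [ 0.584  -0.0328  0.0814] [-40.   -0.3  22.9]
```

View pics/s2.png

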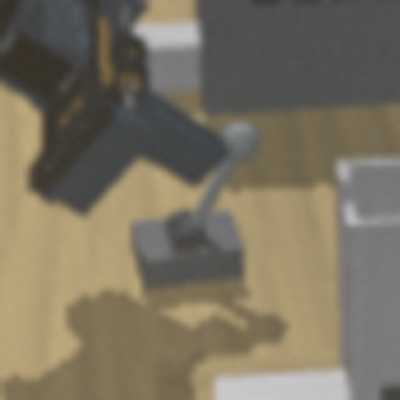

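Call:
play_rows(
  plan=[
    {"offset": [-0.25,0,0.2],"yaw": 0,"jaw": 0},
    {"offset": [-0.6,0,0.5],"yaw": 0,"jaw": 0},
    {"offset": [-1.0,0,0.8],"yaw": 0,"jaw": 0},
    {"offset": [-1.4,0,1.1],"yaw": 0,"jaw": 0},
    {"offset": [-1.6,0,0.9],"yaw": 0,"jaw": 0},
    {"offset": [-1.6,0,0.9],"yaw": 0,"jaw": 0},
  ],
)

```text
time: 32.17
eef_pos: [0.4813, -0.0273, 0.1054]
tool_rot: [-2.905, 0.073, 1.05]
contact_force: [0.2, 0.7, 0.4]
width: 0.008
```

```bash
python3 - <<'E'
from h import *
s=sense();print(s['time'],s['eef_pos'].round(4),s['contact_force'].round(1))
sc=read_camera('scene');print([(np.round(d['xy'],1).tolist(),round(d['confidence'],2)) for d in search_frame('switch_tip','scene')[:2]])
sd=read_camera('side');print([(np.round(d['xy'],1).tolist(),round(d['confidence'],2)) for d in search_frame('switch_tip','side')[:2]])
a=cv2.resize(sc[130:290,165:345],None,fx=2.2,fy=2.2);b=cv2.resize(sd[115:275,190:350],None,fx=2.2,fy=2.2)
cv2.imwrite('pics/f.png',np.hstack([a,b]))
E
```

```text
32.175 [ 0.4813 -0.0273  0.1054] [0.2 0.7 0.4]
[]
[([250.0, 198.2], 0.65)]
```

```bash
python3 - <<'E'
from h import *
s=sense();po=(s['eef_pos'],s['tool_rot'])
read_camera('wrist')
for n in ('switch_tip','switch','flap'):
    print(n,[(np.round(d['xy'],1).tolist(),round(d['confidence'],2),[ (int(w.min()),int(w.max())) for w in np.where(d['region'])]) for d in trace(n,'wrist')[:2]])
for a in (0,.7,.85,1.0):
    X=[[.572+.08*np.sin(a-.505),-.031,.022+.08*np.cos(a-.505)]];print(a,proj('wrist',X,po).round(1),proj('side',X).round(1))
old=cv2.imread('pics/s2.png');old=cv2.resize(old,(80,80),interpolation=cv2.INTER_AREA)
t=old[20:36,42:56]  # ball patch
r=cv2.matchTemplate(read_camera('side')[165:245,205:285],t,cv2.TM_CCOEFF_NORMED);print(cv2.minMaxLoc(r),'was at (42,20)')
E
```

```text
switch_tip [([241.2, 128.1], 0.61, [(99, 196), (223, 254)])]
switch [([242.7, 132.1], 0.76, [(99, 196), (223, 254)])]
flap []
0 [[253.5 183.7]] [[231.9 196.1]]
0.7 [[248.3 119.4]] [[248.3 192.3]]
0.85 [[247.6 112.5]] [[251.8 192.8]]
1.0 [[247.  108.3]] [[255.1 193.7]]
(-0.5485124588012695, 0.5810012221336365, (31, 41), (43, 20)) was at (42,20)
```

```bash
python3 - <<'E'
from h import *
s=sense();po=(s['eef_pos'],s['tool_rot']);read_camera('wrist')
m=trace('switch','wrist')[0]['region'];ys,xs=np.where(m)
w=m.sum(1);print([(y,int(w[y])) for y in range(97,150,3)])
(c,rad)=cv2.minEnclosingCircle(np.c_[xs,ys][(ys<118)].astype(np.float32));print(c,rad)
f=lambda a:proj('wrist',[[.572+.08*np.sin(a-.505),-.029,.022+.08*np.cos(a-.505)]],po)[0]
print([(a,f(a).round(1).tolist()) for a in (.8,.9,1.0)])
E
```

```text
[(97, 0), (100, 14), (103, 22), (106, 28), (109, 30), (112, 32), (115, 32), (118, 32), (121, 32), (124, 28), (127, 24), (130, 17), (133, 13), (136, 12), (139, 12), (142, 13), (145, 12), (148, 12)]
(238.5, 113.5) 15.890348434448242
[(0.8, [245.2, 114.3]), (0.9, [244.8, 110.6]), (1.0, [244.6, 108.1])]
```

```bash
python3 -c "
from plant import *
print(finish_job(), sense()['time'])"
```

```text
the job is handed in; nothing more can be done
the job is handed in; nothing more can be done
```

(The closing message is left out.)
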